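# Pack the ink jars and block the crate

### The arm

A 6-joint arm with a two-finger parallel gripper is mounted at the origin on the work surface. World frame = base frame: x ahead of the robot, y to its left, z up, the work surface at z = 0. Lengths are in m, angles in rad, forces in N, time in s.
With the tool pointing down it reaches from about 0.3 to 0.775 m from the base axis. Payload 14.6 kg.
Tool frame: the origin (TCP) lies midway between the tips of the shut fingers; the grasp point (between the pads) lies 19 mm behind it (grasp_offset is the distance from the TCP to the grasp point, in m); z points along the fingers, y is the line along which they close (so a half turn about z gives the same grasp; the last joint's range is limited). The gripper opens to 94 mm and grips with 3 to 60 N. Pads are 16 mm wide; open, the fingers measure 119 mm over their backs; the gripper's body (75 mm by 177 mm) begins 78 mm behind the grasp point.
Start: joints at [-1.319, 0.3, 1.521, -0, 1.321, -0.067], TCP at [0.172, -0.522, 0.205] pointing down, gripper open.
Joint ranges: [-3.03, 3.03], [-0.79, 2.21], [0.23, 2.52], [-1.04, 4.18], [0, 3.07], [-2.55, 2.55]. Speed limits (rad/s): [2.22, 2.22, 2.57, 3.14, 3.14, 3.14].

### API

Orientations are given as [roll, pitch, yaw] about the fixed x, y, z axes, in that order (R = Rz(yaw) Ry(pitch) Rx(roll)).
In Python, from station import * gives the robot as it stands. The module is installed in compiled form; this text tells all that it offers.
- The arm moves only by the tool send_rows, never from a script. Its argument "rows" is a list of rows, each an object of numbers: "dx", "dy", "dz": the shift along the tool's x, y, z in mm; "roll": the turn about the tool's z in degrees; "jaw": the closure, from -1 (fully open) to 1 (shut). In form: [{"dx": .., "dy": .., "dz": .., "roll": .., "jaw": ..}, ...]. A call has 1 to 12 rows; each row shifts and turns the commanded pose from where the row before left it, along the tool's axes as they then stand; what a row does not reach is not made up. A row lasts 1/12 s, in which the tool goes at most 41.7 mm and 7.16 degrees, less where a joint would pass 70% of its speed; a pose out of reach is approached as far as the arm can. A call is refused whole if a number of a shift passes 41.7 or a number of a turn 7.16, either way. A call with a gripper value outside its range is refused whole. The fingers move at their own pace and stop on an object; "force" is the grip in N (left out, the last holds). Time passes only in rows, so rows that do not move let the fingers close. It gives the time, the measured TCP pose, the force, the opening and the grip force at its end, in the units of the state.
- get_obs(): the state, without advancing time (a new reading comes with each control period).
- camera(name): name is "side" or "top" or "wrist"; returns a dict with "frame" (420x560x3 uint8, red, green, blue), "z_map" (420x560 float32, m along the optical axis (not along the pixel's ray), 0 where there is no reading), "camera_matrix" (3x3 intrinsics, pixels), "rvec" (rotation vector, rad) and "tvec" (3), from world to camera coordinates, as OpenCV has them. Camera axes: x right, y down, z forward; pixel columns grow to the right and rows downward; lengths in m; the calibration is good to about 2 mm. A picture is of the moment at which its call begins.
- hand_in(): hands the job in; it is judged then, once.
The state is a dict: "time_s": time; "qpos": joint angles; "joint_vel": joint speeds; "tau": joint torques, N m; "ee_pos": TCP position; "eef_rot": TCP orientation; "force": force on the tool from outside, world axes, zero at the start; "moment": the same for the moment, N m; "grip_width": finger opening in m; "grip_force": force on a finger pad.
Only numpy, scipy, OpenCV 4.12 (cv2) and the standard library are available. Lean on these libraries where they do the work, as an engineer would, in place of code of your own. Each camera call takes 0.05 s, during which the arm holds its last target. There are 200 camera calls.

### The job

Pack the printmaker's crate for transport: stand every ink jar upright in a cell of its own, fill each cell that is left empty with a foam brick, and fill the long bay with the two wooden blocks so that nothing can shift. Then put the lid on the crate so that it sits fully down all round, and leave the tape and the brush pot where they are.

Things in the scene. Friction and masses are not known exactly. Their poses are not given: they have to be found in the camera images.
- crate: Open plywood packing crate with dark foam dividers (tops 32 mm above the table), fixed to the table; 226 mm (x) by 178 mm (y) outside, walls 12 mm thick, rim 36 mm and inner floor 8 mm above the table. Origin: centre of its underside. Inside: 2 x 2 cells, each 64 x 64 mm, and beyond them in +x one long bay. Dividers: 26 mm between cells along y, 8 mm along x, 24 mm between cells and bay.
- cell_a (a point): Floor centre of one square cell of the crate (x -69, y +45 mm in the crate's frame), 8 mm above the table; turns with the crate.
- cell_b (a point): Floor centre of one square cell of the crate (x -69, y -45 mm in the crate's frame), 8 mm above the table; turns with the crate.
- cell_c (a point): Floor centre of one square cell of the crate (x +3, y +45 mm in the crate's frame), 8 mm above the table; turns with the crate.
- cell_d (a point): Floor centre of one square cell of the crate (x +3, y -45 mm in the crate's frame), 8 mm above the table; turns with the crate.
- bay (a point): Floor centre of the crate's long bay (x +80, y 0 mm in the crate's frame), 42 mm (x) by 154 mm (y), 8 mm above the table; axes as the crate's. The two wooden blocks fit in it end to end, at about y = +37 and -37 mm.
- lid: The crate's loose deep wooden lid, 248 (x) by 200 mm (y), 0.6 kg, right way up on the table. Origin: centre of its underside (lower edge of the skirt). The skirt (236 x 188 mm inside) goes outside the crate's walls, 5 mm to spare each side; a ledge 14 mm above its edge rests on the crate's rim: seated, the origin is 22 mm above the table. Top face 64 mm above the origin. Fits either way round.
- lid_grip (a point): Centre of the lid's red handle bar, 99 mm above the lid's origin: bar 14 x 14 mm in section, 110 mm long, running along the lid's x axis, its underside 28 mm above the lid's top face.
- jar_a: Jar of red printing ink with a paper band and black screw cap, standing upright, 54 mm diameter (cap 52 mm, its top 20 mm), 66 mm tall, 0.2 kg. May be absent. Origin: centre of its underside, z up its axis.
- jar_b: Jar of blue printing ink with a paper band and black screw cap, standing upright, 54 mm diameter (cap 52 mm, its top 20 mm), 66 mm tall, 0.2 kg. May be absent. Origin: centre of its underside, z up its axis.
- jar_c: Jar of yellow printing ink with a paper band and black screw cap, standing upright, 54 mm diameter (cap 52 mm, its top 20 mm), 66 mm tall, 0.2 kg. May be absent. Origin: centre of its underside, z up its axis.
- brick_a: Pale blue rigid foam brick, 56 x 56 mm and 66 mm tall, standing upright, 35 g. Fills one cell. Origin: centre of its underside, z up.
- brick_b: Pale blue rigid foam brick, 56 x 56 mm and 66 mm tall, standing upright, 35 g. Fills one cell. Origin: centre of its underside, z up.
- brick_c: Pale blue rigid foam brick, 56 x 56 mm and 66 mm tall, standing upright, 35 g. Fills one cell. Origin: centre of its underside, z up.
- block_a: Brown wooden block, 34 mm (x) by 70 mm (y), 66 mm tall, standing upright, 0.1 kg. Half fills the bay. Origin: centre of its underside, z up.
- block_b: Brown wooden block, 34 mm (x) by 70 mm (y), 66 mm tall, standing upright, 0.1 kg. Half fills the bay. Origin: centre of its underside, z up.
- tape: Bystander: roll of masking tape lying flat, 100 mm diameter, 25 mm high. Origin: centre of its underside.
- brush_pot: Bystander: white pot with brushes, 80 mm diameter, 95 mm tall, 190 mm with the brushes. Origin: centre of its underside.
There are look-alikes about, which are no part of the job. Leave any green look-alike of the brick_a alone. What is shaped like the jar_c but pink is not meant.

How it is judged:
By the outcome, as a careful person would: the job done as asked, in the order asked, and still so for the second after the job is handed in, with the robot touching nothing.
Of jar_a, jar_b, jar_c only 1 to 3 are there at a start; the rules pass over those that are not, and their reading is None.
At some moment in a run one of jar_a, jar_b, jar_c, brick_a, brick_b, brick_c may be knocked a few centimetres aside while the robot is not near it.
It also fails if it takes over 176 s, if anything falls off the work surface, if the arm or the gripper's body presses on something with over 40 N, if the wrist force passes 120 N, or if a joint passes its speed limit or range.

## Working session

There is one attempt and no reset: what is moved stays moved. The work goes in short steps, Python scripts to look and compute and a tool call to move; the robot and the scene stay as the last step left them, time stands still between calls to the robot, and variables do not carry over. Pictures are saved under pics/ and viewed, at most 14 in all, crops included, and the job is handed in when it is done.

Besides the shell and the picture viewer there is one more tool, called after "Request:" as a command line: name --argument value ..., lists and objects as JSON in quotes. send_rows: Moves the arm, as the interface text tells. Its arguments: {"type":"object","properties":{"rows":{"type":"array"},"force":{"type":"number"}},"required":["rows"]}

```bash
mkdir -p pics
cat > h.py <<'E'
from station import *
import numpy as np, cv2
def world(c):
    K=c["camera_matrix"];R,_=cv2.Rodrigues(np.array(c["rvec"],float));t=np.array(c["tvec"],float).ravel()
    z=c["z_map"].astype(float);v,u=np.indices(z.shape)
    P=np.stack([(u-K[0,2])/K[0,0]*z,(v-K[1,2])/K[1,1]*z,z],-1)
    W=(P-t)@R
    W[z<=0]=np.nan
    return W
def save(c,n): cv2.imwrite(f"pics/{n}.png",c["frame"][:,:,::-1])
E
python3 - <<'E'
from h import *
o=get_obs();print(o)
for n in ("top","side"):
    c=camera(n);save(c,n+"0");np.savez(f"pics/{n}0.npz",W=world(c),f=c["frame"])
E
```

```text
{'time_s': 0.0, 'qpos': array([-1.31860838e+00,  3.00480278e-01,  1.52161881e+00, -4.10854320e-06,
        1.32066189e+00, -6.65831308e-02]), 'joint_vel': array([ 1.34312661e-04, -2.99744838e-04, -4.29457980e-04, -9.50543189e-05,
        6.79038689e-04, -1.02051745e-04]), 'tau': array([ 4.41792190e-04, -5.31808448e+01, -3.52732301e+01,  7.09131989e-02,
        2.44293694e-02, -1.08625734e-04]), 'ee_pos': array([ 0.17230762, -0.52202901,  0.20486533]), 'eef_rot': array([-3.14042665e+00, -7.37628918e-05,  3.18772055e-01]), 'force': array([-0.47205062, -0.3889455 ,  0.44124634]), 'moment': array([-0.01296329, -0.08166784, -0.02402321]), 'grip_force': 0.0, 'grip_width': 0.09368037594086161}
```

View pics/top0.png

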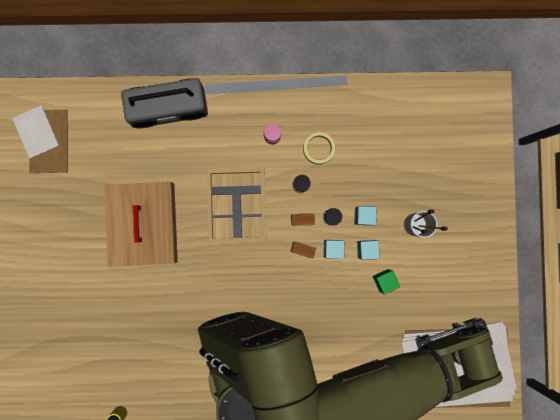

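View pics/side0.png

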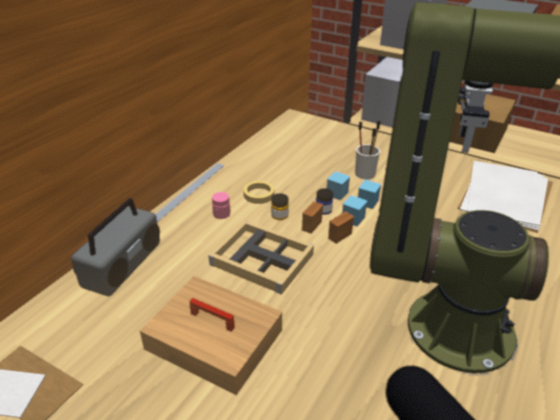

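The top view shows the lid at (140,224), the crate at (238,205) with the bay towards image top, the yellow jar at (302,183), the blue jar at (333,216) and blocks at (303,219) and (303,250). The bricks are at (367,215), (335,249) and (370,250). The green and pink look-alikes, tape and pot are also in view. There is no red jar visible.

```bash
cat >> h.py <<'E'
def rect(W,sel,box=None):
    m=sel&np.isfinite(W[...,2])
    if box: 
        u0,v0,u1,v1=box;k=np.zeros_like(m);k[v0:v1,u0:u1]=1;m&=k
    n,l,st,_=cv2.connectedComponentsWithStats(m.astype(np.uint8))
    out=[]
    for i in range(1,n):
        if st[i,4]<25: continue
        p=W[l==i];r=cv2.minAreaRect((p[:,:2]*1000).astype(np.float32))
        out.append((np.round(r[0],1),np.round(r[1],1),round(r[2],1),round(np.median(p[:,2])*1000,1),st[i,:5].tolist()))
    return out
E
python3 - <<'E'
from h import *
d=np.load("pics/top0.npz");W=d["W"];Z=W[...,2]
print("obj tops");[print(*r) for r in rect(W,(Z>.058)&(Z<.075),(180,100,450,310))]
print("lid");[print(*r) for r in rect(W,(Z>.056)&(Z<.075),(90,160,190,290))]
print("handle");[print(*r) for r in rect(W,(Z>.085)&(Z<.12),(90,160,190,290))]
print("crate");[print(*r) for r in rect(W,(Z>.02)&(Z<.045),(190,150,285,260))]
print("pot");[print(*r) for r in rect(W,(Z>.08)&(Z<.21),(395,190,460,260))]
print("tape");[print(*r) for r in rect(W,(Z>.015)&(Z<.035),(295,125,345,170))]
print("yel",W[412,117],W[200,230])
import cv2
f=d["f"][150:265,90:290];cv2.imwrite("pics/c.png",cv2.resize(f,None,fx=4,fy=4,interpolation=2)[:,:,::-1])
E
```

```text
obj tops
[811.3 153.3] [14.6 82.1] 17.1 68.3 [180, 108, 26, 11, 49]
[755.2 -85.2] [48.6 49.7] 88.9 66.3 [264, 124, 17, 17, 226]
[ 599.1 -170.5] [48.9 48.7] 0.1 66.0 [293, 175, 17, 17, 224]
[ 498.4 -366. ] [56.  56.3] 85.8 66.0 [357, 206, 20, 19, 343]
[ 497.6 -264.9] [49.3 48.5] 89.1 66.2 [325, 208, 17, 17, 225]
[ 490.1 -174.3] [67.1 30.5] 89.0 66.1 [292, 214, 23, 11, 247]
[ 481.9 -559.2] [33.9  6.5] 26.0 67.1 [427, 215, 7, 11, 26]
[ 398.  -266.2] [54.6 54.6] 88.7 65.9 [325, 240, 19, 19, 345]
[ 393.9 -372.8] [56.  57.2] 2.5 66.0 [360, 240, 20, 20, 344]
[ 397.4 -172.7] [69.6 33.9] 72.6 66.5 [291, 242, 25, 17, 258]
[ 296.5 -425.6] [56.9 56.8] 22.7 65.8 [376, 270, 24, 24, 347]
lid
[484.7 321.5] [248.3 203.1] 1.8 64.2 [104, 181, 71, 86, 5194]
handle
[484.6 321.1] [109.4  15.6] 1.8 105.1 [133, 205, 8, 38, 214]
crate
[538.5  29.4] [226.6 179.4] 0.7 34.1 [206, 168, 61, 75, 1941]
pot
[ 468.7 -527.9] [77.9 77.8] 24.7 95.9 [409, 209, 39, 29, 265]
[ 449.  -505.6] [12.1 18.6] 22.0 184.5 [416, 228, 12, 6, 38]
tape
[ 712.5 -229.8] [97.1 98.1] 1.7 25.3 [303, 132, 32, 32, 356]
yel [-0.07822827  0.3933661   0.05511311] [0.55464852 0.04938693 0.00731657]
```

Request:
send_rows --rows '[{"roll": 6.09, "jaw": -0.4}, {"roll": 6.09, "jaw": -0.4}, {"roll": 6.09, "jaw": -0.4}, {"dx": 28, "dy": -23, "jaw": -0.4}, {"dx": 28, "dy": -23, "jaw": -0.4}, {"dx": 28, "dy": -23, "jaw": -0.4}, {"dx": 28, "dy": -23, "jaw": -0.4}, {"dx": 28, "dy": -23, "jaw": -0.4}, {"dx": 28, "dy": -23, "jaw": -0.4}, {"dx": 28, "dy": -23, "jaw": -0.4}, {"dx": 28, "dy": -23, "jaw": -0.4}, {"dx": 28, "dy": -23, "jaw": -0.4}]' --force 15

```text
invalid input at $.rows[0]: expected keys dx, dy, dz, roll, jaw
```

All five keys are needed in every row.

Request:
send_rows --rows '[{"dx": 0, "dy": 0, "dz": 0, "roll": 6.09, "jaw": -0.4}, {"dx": 0, "dy": 0, "dz": 0, "roll": 6.09, "jaw": -0.4}, {"dx": 0, "dy": 0, "dz": 0, "roll": 6.09, "jaw": -0.4}, {"dx": 28, "dy": -23, "dz": 0, "roll": 0, "jaw": -0.4}, {"dx": 28, "dy": -23, "dz": 0, "roll": 0, "jaw": -0.4}, {"dx": 28, "dy": -23, "dz": 0, "roll": 0, "jaw": -0.4}, {"dx": 28, "dy": -23, "dz": 0, "roll": 0, "jaw": -0.4}, {"dx": 28, "dy": -23, "dz": 0, "roll": 0, "jaw": -0.4}, {"dx": 28, "dy": -23, "dz": 0, "roll": 0, "jaw": -0.4}, {"dx": 28, "dy": -23, "dz": 0, "roll": 0, "jaw": -0.4}, {"dx": 28, "dy": -23, "dz": 0, "roll": 0, "jaw": -0.4}, {"dx": 28, "dy": -23, "dz": 0, "roll": 0, "jaw": -0.4}]' --force 15

```text
time_s: 1.1
ee_pos: [0.4255, -0.3138, 0.2053]
eef_rot: [-3.141, 0.0, -0.0]
force: [0.5, -1.3, 0.1]
grip_width: 0.0656
grip_force: 0.0
```

Request:
send_rows --rows '[{"dx": 29, "dy": -24, "dz": 0, "roll": 0, "jaw": -0.4}, {"dx": 29, "dy": -24, "dz": 0, "roll": 0, "jaw": -0.4}, {"dx": 29, "dy": -24, "dz": 0, "roll": 0, "jaw": -0.4}, {"dx": 29, "dy": -24, "dz": 0, "roll": 0, "jaw": -0.4}, {"dx": 29, "dy": -24, "dz": 0, "roll": 0, "jaw": -0.4}, {"dx": 29, "dy": -24, "dz": 0, "roll": 0, "jaw": -0.4}, {"dx": 0, "dy": 0, "dz": 20, "roll": 0, "jaw": -0.4}, {"dx": 0, "dy": 0, "dz": 20, "roll": 0, "jaw": -0.4}, {"dx": 0, "dy": 0, "dz": 20, "roll": 0, "jaw": -0.4}]'

```text
time_s: 1.85
ee_pos: [0.5986, -0.1706, 0.1441]
eef_rot: [-3.141, 0.001, 0.001]
force: [0.3, -0.5, 0.5]
grip_width: 0.0659
grip_force: 0.0
```

Run:
```python
from h import *
o=get_obs();print(o["ee_pos"])
for n in("wrist","top"):
    c=camera(n);save(c,n+"1");W=world(c);Z=W[...,2];print(n)
    [print(*r) for r in rect(W,(Z>.061)&(Z<.071))]
```

```text
[ 0.59857332 -0.17057196  0.14407833]
wrist
[742.9 -84.5] [27.  51.8] 0.5 64.2 [126, 0, 73, 43, 2454]
[ 599.9 -171. ] [50.8 50.8] 90.0 64.1 [253, 181, 61, 59, 2765]
[ 507.  -366.3] [56.5 38.9] 86.1 63.7 [465, 286, 63, 41, 1246]
[ 512.3 -279.6] [29.8  9.7] 32.6 63.8 [388, 291, 18, 26, 183]
[ 493.4 -173.3] [28.8 70. ] 0.3 64.1 [248, 305, 75, 28, 1994]
[ 407.2 -256.6] [40.3 37.4] 3.3 64.0 [348, 375, 38, 33, 1001]
[ 397.3 -172.8] [70.2 35. ] 72.6 64.1 [248, 378, 74, 30, 1533]
top
[755.9 -85.2] [48.7 49.1] 89.1 65.9 [264, 124, 17, 17, 189]
[484.7 321.6] [248.  201.7] 2.0 65.0 [104, 181, 71, 86, 4147]
[ 579.4 -168.5] [33.3  9.3] 88.9 64.9 [295, 188, 12, 4, 26]
[ 498.9 -365.5] [54.9 54.6] 89.0 66.1 [357, 206, 19, 19, 282]
[ 497.5 -265. ] [49.4 48.4] 88.9 66.3 [325, 208, 17, 17, 202]
[ 397.9 -266.3] [54.1 54.6] 88.5 66.2 [325, 240, 19, 19, 276]
[ 393.8 -372.5] [55.8 56.5] 2.6 65.5 [360, 240, 20, 20, 295]
[ 296.5 -425.9] [56.1 56.1] 23.1 65.8 [376, 270, 24, 24, 296]
[-85.  401.5] [18.2 43.9] 1.7 67.6 [106, 413, 16, 7, 33]
```

View pics/wrist1.png

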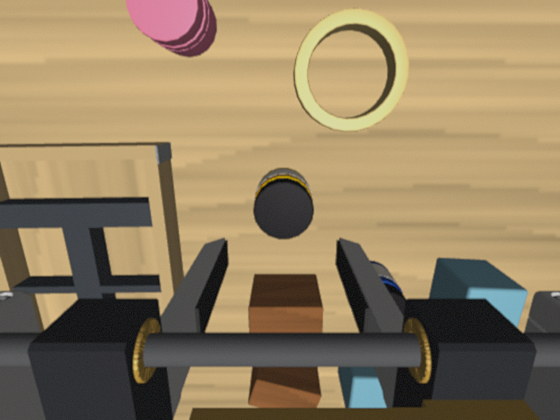

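Wrist view: the yellow jar at (283,205) sits centred between the fingers and its measured position agrees with the top view. I'll descend and grip.

Request:
send_rows --rows '[{"dx": 1, "dy": 0, "dz": 27, "roll": 0, "jaw": -0.4}, {"dx": 0, "dy": 0, "dz": 27, "roll": 0, "jaw": -0.4}, {"dx": 0, "dy": 0, "dz": 27, "roll": 0, "jaw": -0.4}, {"dx": 0, "dy": 0, "dz": 27, "roll": 0, "jaw": -0.4}, {"dx": 0, "dy": 0, "dz": 0, "roll": 0, "jaw": 0.2}, {"dx": 0, "dy": 0, "dz": 0, "roll": 0, "jaw": 0.2}, {"dx": 0, "dy": 0, "dz": 0, "roll": 0, "jaw": 0.2}, {"dx": 0, "dy": 0, "dz": 0, "roll": 0, "jaw": 0.2}, {"dx": 0, "dy": 0, "dz": -20, "roll": 0, "jaw": 0.2}, {"dx": 0, "dy": 0, "dz": -25, "roll": 0, "jaw": 0.2}, {"dx": 0, "dy": 0, "dz": -25, "roll": 0, "jaw": 0.2}]' --force 20

```text
time_s: 2.87
ee_pos: [0.5995, -0.1713, 0.1096]
eef_rot: [3.141, -0.001, -0.0]
force: [-0.6, 0.5, -2.4]
grip_width: 0.0531
grip_force: 20.0
```

Request:
send_rows --rows '[{"dx": -8.2, "dy": -22.2, "dz": 0, "roll": 0, "jaw": 0.2}, {"dx": -8.2, "dy": -22.2, "dz": 0, "roll": 0, "jaw": 0.2}, {"dx": -8.2, "dy": -22.2, "dz": 0, "roll": 0, "jaw": 0.2}, {"dx": -8.2, "dy": -22.2, "dz": 0, "roll": 0, "jaw": 0.2}, {"dx": -8.2, "dy": -22.2, "dz": 0, "roll": 0, "jaw": 0.2}, {"dx": -8.2, "dy": -22.2, "dz": 0, "roll": 0, "jaw": 0.2}, {"dx": -8.2, "dy": -22.2, "dz": 0, "roll": 0, "jaw": 0.2}, {"dx": 0, "dy": 0, "dz": 0, "roll": 0, "jaw": 0.2}]'

```text
time_s: 3.53
ee_pos: [0.5413, -0.0129, 0.109]
eef_rot: [-3.141, -0.001, 0.002]
force: [-0.3, 0.4, -1.7]
grip_width: 0.0534
grip_force: 20.0
```

Run:
```python
from h import *
o=get_obs();print(o["ee_pos"])
c=camera("wrist");save(c,"w2");W=world(c);Z=W[...,2]
for a in((.030,.040),(.026,.034),(.003,.014)):
    print(a);[print(*r) for r in rect(W,(Z>a[0])&(Z<a[1]))]
```

```text
[ 0.54133132 -0.01292358  0.10903644]
(0.03, 0.04)
[556.7  30.6] [187.5 181.4] 0.9 33.7 [100, 72, 246, 227, 15502]
[506.5 223.2] [77.9  3.9] 0.9 34.3 [0, 208, 24, 83, 700]
[ 496.4 -243.9] [13.4 45.2] 89.7 34.8 [537, 239, 23, 52, 475]
[ 503.2 -166.8] [30.  76.3] 25.3 35.1 [422, 251, 90, 40, 581]
[452.9  -8.3] [ 55.2 106.9] 0.3 33.9 [220, 280, 116, 53, 2315]
(0.026, 0.034)
[556.9  26.6] [183.1 185.2] 5.5 30.4 [118, 72, 227, 227, 11221]
[648.1 -57. ] [6.2 4.1] 55.9 33.6 [339, 72, 7, 10, 25]
[645.9 115.5] [ 3.4 10. ] 34.4 33.7 [104, 75, 12, 10, 26]
[647.4  47.5] [4.8 6.1] 0.2 33.6 [197, 74, 9, 8, 26]
[644.   30.7] [25.1 11.8] 89.7 33.4 [207, 74, 36, 18, 203]
[641.5  11.5] [11.3  9.3] 51.6 33.6 [244, 77, 16, 15, 77]
[644.7  80. ] [3.4 7.9] 15.1 33.7 [152, 79, 11, 7, 26]
[642.   68.4] [8.5 7.7] 1.4 33.7 [170, 79, 10, 14, 37]
[639.5  47.8] [11.4  2.9] 89.7 33.3 [194, 87, 16, 5, 36]
[622.7 111.5] [2.9 9. ] 82.9 33.7 [117, 106, 5, 13, 27]
[508.6 223. ] [87.1  3.6] 2.0 29.7 [0, 199, 29, 93, 694]
[549.4 113.2] [ 5.9 10. ] 82.7 33.5 [126, 199, 8, 12, 35]
[ 498.9 -244.1] [13.9 46.6] 84.5 30.1 [534, 235, 26, 52, 400]
[ 503.3 -166.9] [29.8 76.1] 25.2 29.9 [420, 250, 89, 37, 454]
[444.8 -11.5] [103.6  51.8] 80.1 30.7 [223, 280, 113, 53, 1492]
[ 378.  -238.7] [ 2.1 14.3] 89.2 29.5 [508, 367, 7, 12, 60]
(0.003, 0.014)
[ 679.1 -203.8] [71.6 15.8] 52.3 8.7 [499, 0, 61, 62, 739]
[617.3  31.6] [ 42.3 155. ] 0.8 6.3 [132, 91, 192, 56, 9844]
[506.1 223.1] [208.6   3.7] 2.1 8.4 [0, 127, 61, 206, 2050]
[546.7 -14.7] [45.3 64.3] 0.8 6.2 [248, 176, 74, 50, 1846]
[537.6  77.9] [61.4 60. ] 1.0 6.4 [144, 178, 74, 66, 4377]
[ 509.4 -249.7] [16.  47.5] 50.2 9.1 [517, 224, 43, 41, 460]
[ 503.1 -166.4] [29.7 75.9] 25.8 8.6 [410, 240, 83, 36, 495]
[462.2  85.2] [46.8 53.7] 86.3 6.4 [155, 259, 52, 48, 1600]
[438.8 -44.7] [ 7.9 14.9] 38.7 9.9 [306, 300, 13, 11, 66]
[ 419.9 -245.6] [15.1 32. ] 43.2 8.0 [499, 313, 31, 20, 274]
```

View pics/w2.png

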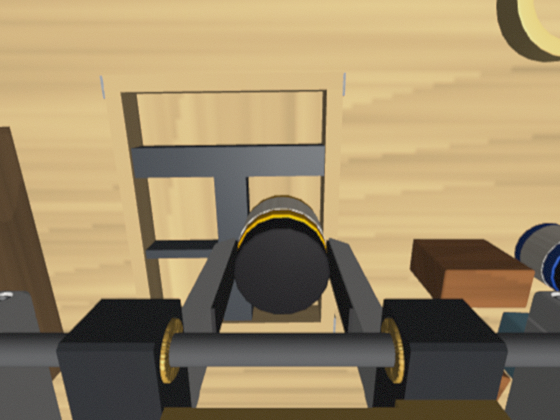

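Wrist view: the jar at (282,270) is over cell d. The crate is refined to centre (538,30) mm with yaw about 0.85°.

Request:
send_rows --rows '[{"dx": 0.3, "dy": 2, "dz": 16, "roll": 0, "jaw": 0.2}, {"dx": 0, "dy": 0, "dz": 16, "roll": 0, "jaw": 0.2}, {"dx": 0, "dy": 0, "dz": 16, "roll": 0, "jaw": 0.2}, {"dx": 0, "dy": 0, "dz": 10, "roll": 0, "jaw": 0.2}, {"dx": 0, "dy": 0, "dz": 5, "roll": 0, "jaw": 0.2}, {"dx": 0, "dy": 0, "dz": 0, "roll": 0, "jaw": 0.2}]'

```text
time_s: 4.08
ee_pos: [0.5431, -0.0186, 0.0451]
eef_rot: [3.141, -0.001, -0.001]
force: [-0.3, -0.3, -2.9]
grip_width: 0.0533
grip_force: 20.0
```

Request:
send_rows --rows '[{"dx": 0, "dy": 0, "dz": 0, "roll": 0, "jaw": 0.2}, {"dx": 0, "dy": 0, "dz": 0, "roll": 0, "jaw": 0.2}]'

```text
time_s: 4.25
ee_pos: [0.5427, -0.0182, 0.045]
eef_rot: [3.142, -0.001, -0.0]
force: [-0.1, -0.3, -2.4]
grip_width: 0.0534
grip_force: 20.0
```

Run:
```python
from h import *
print(get_obs()["ee_pos"]);c=camera("wrist");W=world(c);Z=W[...,2]
[print(*r) for r in rect(W,(Z>.069)&(Z<.078))]
[print(*r) for r in rect(W,(Z>.003)&(Z<.011),(100,0,480,330))]
print(get_obs()["ee_pos"])
```

```text
[ 0.54267962 -0.01817172  0.04502488]
[542.3 -17.7] [50.9 51.1] 7.2 72.2 [233, 229, 98, 90, 6805]
[545.8  11.1] [21.1  9.6] 34.2 73.8 [205, 256, 28, 38, 271]
[545.6 -46.7] [ 9.3 21.3] 55.2 73.6 [331, 256, 28, 38, 267]
[617.3  29.8] [ 42.4 151.5] 0.8 6.3 [100, 87, 227, 72, 15241]
[556.3  11.1] [22.4 42.4] 54.5 6.3 [231, 199, 41, 45, 720]
[559.5 -41.5] [35.6 17.2] 41.2 6.2 [290, 198, 34, 36, 425]
[536.3  79.3] [59.6 57.8] 1.1 6.4 [100, 200, 92, 79, 6230]
[ 502.6 -148.2] [16.6 35.9] 35.4 6.9 [436, 273, 44, 26, 324]
[472.  -15.8] [28.3 64.6] 0.1 6.2 [237, 300, 85, 30, 1466]
[ 0.54260979 -0.01811295  0.0449421 ]
```

Request:
send_rows --rows '[{"dx": -1, "dy": -3, "dz": 0, "roll": 0, "jaw": 0.2}, {"dx": 0, "dy": 0, "dz": 1, "roll": 0, "jaw": 0.2}, {"dx": 0, "dy": 0, "dz": 0, "roll": 0, "jaw": 0.2}, {"dx": 0, "dy": 0, "dz": 0, "roll": 0, "jaw": -0.4}, {"dx": 0, "dy": 0, "dz": 0, "roll": 0, "jaw": -0.4}, {"dx": 0, "dy": 0, "dz": 0, "roll": 0, "jaw": -0.4}, {"dx": 0, "dy": 0, "dz": -25, "roll": 0, "jaw": -0.4}, {"dx": 0, "dy": 0, "dz": -25, "roll": 0, "jaw": -0.4}, {"dx": 0, "dy": 0, "dz": -25, "roll": 0, "jaw": -0.4}, {"dx": 0, "dy": 0, "dz": -25, "roll": 0, "jaw": -0.4}]'

```text
time_s: 5.13
ee_pos: [0.5412, -0.0148, 0.1445]
eef_rot: [-3.142, 0.0, 0.0]
force: [-0.5, -0.3, 0.5]
grip_width: 0.0657
grip_force: 0.0
```

```bash
cat > look.py <<'E'
from h import *
import sys
print(np.round(get_obs()["ee_pos"]*1000,1))
for n in sys.argv[1:]:
    c=camera(n);W=world(c);Z=W[...,2];print(n)
    [print(*r[:4],r[4][4]) for r in rect(W,(Z>.061)&(Z<.078)) if r[0][0]>200 and -480<r[0][1]<250 and min(r[1])>10]
E
python3 look.py wrist top
```

```text
[541.2 -14.8 144.5]
wrist
[540.7 -14. ] [51.1 50.5] 0.3 72.1 3001
[506.4 230.3] [24.1 83.5] 86.3 62.5 1209
[ 493.3 -250.1] [50.6 21.6] 13.1 63.7 995
[ 490.4 -173.3] [70.9 33.5] 89.7 63.9 2722
top
[812.5 137.6] [12.2 54. ] 24.8 70.4 32
[755.5 -85.2] [48.6 49.7] 89.1 66.6 209
[ 498.8 -366.6] [58.3 54.6] 88.6 66.3 307
[ 497.6 -264.6] [49.5 48.6] 89.4 66.0 205
[ 490.  -174.2] [67.1 30.4] 89.0 66.5 236
[ 398.  -266.1] [54.9 54.5] 88.7 66.5 312
[ 394.2 -372.4] [55.6 56.5] 3.6 66.3 318
[ 397.4 -173. ] [70.2 33.7] 72.8 66.3 250
[ 296.6 -425.4] [55.9 56.5] 21.3 66.4 329
```

Request:
send_rows --rows '[{"dx": -4.4, "dy": 25, "dz": 0, "roll": 0, "jaw": -0.4}, {"dx": -4.4, "dy": 25, "dz": 0, "roll": 0, "jaw": -0.4}, {"dx": -4.4, "dy": 25, "dz": 0, "roll": 0, "jaw": -0.4}, {"dx": -4.4, "dy": 25, "dz": 0, "roll": 0, "jaw": -0.4}, {"dx": -4.4, "dy": 25, "dz": 0, "roll": 0, "jaw": -0.4}, {"dx": -4.4, "dy": 25, "dz": 0, "roll": 0, "jaw": -0.4}, {"dx": -4.4, "dy": 25, "dz": 0, "roll": 0, "jaw": -0.4}, {"dx": -4.4, "dy": 25, "dz": 0, "roll": 0, "jaw": -0.4}, {"dx": -4.4, "dy": 25, "dz": 0, "roll": 0, "jaw": -0.4}, {"dx": -4.4, "dy": 25, "dz": 0, "roll": 0, "jaw": -0.4}, {"dx": 0, "dy": 0, "dz": 0, "roll": 0, "jaw": -0.4}, {"dx": 0, "dy": 0, "dz": 0, "roll": 0, "jaw": -0.4}]'

```text
time_s: 6.23
ee_pos: [0.4968, -0.2654, 0.1425]
eef_rot: [-3.141, 0.001, -0.002]
force: [-1.3, 1.3, 0.7]
grip_width: 0.0656
grip_force: 0.0
```

```bash
python3 look.py wrist
```

```text
[ 496.8 -265.4  142.5]
wrist
[ 498.1 -366. ] [55.9 56.2] 87.1 64.0 4152
[ 497.  -265.5] [50.8 50.8] 39.2 64.2 2782
[ 490.  -173.5] [70.3 34. ] 89.9 64.3 3120
[ 401.7 -267.7] [56.1 48.5] 88.8 64.1 2713
[ 412.1 -149.9] [19.4 24.6] 57.8 64.2 274
[ 417.4 -382.4] [28.6 31.3] 32.4 63.8 433
[ 391.  -202.1] [11.3 28.6] 70.5 64.3 308
```

Request:
send_rows --rows '[{"dx": 0, "dy": 0, "dz": 27, "roll": 0, "jaw": -0.4}, {"dx": 0, "dy": 0, "dz": 27, "roll": 0, "jaw": -0.4}, {"dx": 0, "dy": 0, "dz": 27, "roll": 0, "jaw": -0.4}, {"dx": 0, "dy": 0, "dz": 25.5, "roll": 0, "jaw": -0.4}, {"dx": 0, "dy": 0, "dz": 0, "roll": 0, "jaw": 0.2}, {"dx": 0, "dy": 0, "dz": 0, "roll": 0, "jaw": 0.2}, {"dx": 0, "dy": 0, "dz": 0, "roll": 0, "jaw": 0.2}, {"dx": 0, "dy": 0, "dz": 0, "roll": 0, "jaw": 0.2}, {"dx": 0, "dy": 0, "dz": -25, "roll": 0, "jaw": 0.2}, {"dx": 0, "dy": 0, "dz": -30, "roll": 0, "jaw": 0.2}, {"dx": 0, "dy": 0, "dz": -30, "roll": 0, "jaw": 0.2}, {"dx": 0, "dy": 0, "dz": -25, "roll": 0, "jaw": 0.2}]'

```text
time_s: 7.28
ee_pos: [0.4977, -0.265, 0.1505]
eef_rot: [3.14, -0.003, 0.0]
force: [-0.1, -0.8, -2.3]
grip_width: 0.0533
grip_force: 19.9
```

Request:
send_rows --rows '[{"dx": -2.8, "dy": -24.9, "dz": 0, "roll": 0, "jaw": 0.2}, {"dx": -2.8, "dy": -24.9, "dz": 0, "roll": 0, "jaw": 0.2}, {"dx": -2.8, "dy": -24.9, "dz": 0, "roll": 0, "jaw": 0.2}, {"dx": -2.8, "dy": -24.9, "dz": 0, "roll": 0, "jaw": 0.2}, {"dx": -2.8, "dy": -24.9, "dz": 0, "roll": 0, "jaw": 0.2}, {"dx": -2.8, "dy": -24.9, "dz": 0, "roll": 0, "jaw": 0.2}, {"dx": -2.8, "dy": -24.9, "dz": 0, "roll": 0, "jaw": 0.2}, {"dx": -2.8, "dy": -24.9, "dz": 0, "roll": 0, "jaw": 0.2}, {"dx": -2.8, "dy": -24.9, "dz": 0, "roll": 0, "jaw": 0.2}, {"dx": -2.8, "dy": -24.9, "dz": 0, "roll": 0, "jaw": 0.2}, {"dx": 0, "dy": 0, "dz": 0, "roll": 0, "jaw": 0.2}, {"dx": 0, "dy": 0, "dz": 0, "roll": 0, "jaw": 0.2}]'

```text
time_s: 8.28
ee_pos: [0.4695, -0.0151, 0.1482]
eef_rot: [3.141, -0.002, 0.002]
force: [0.4, -0.8, -2.4]
grip_width: 0.0535
grip_force: 19.9
```

Request:
send_rows --rows '[{"dx": 0, "dy": 0, "dz": 25, "roll": 0, "jaw": 0.2}, {"dx": 0, "dy": 0, "dz": 25, "roll": 0, "jaw": 0.2}, {"dx": 0, "dy": 0, "dz": 25, "roll": 0, "jaw": 0.2}, {"dx": 0, "dy": 0, "dz": 15, "roll": 0, "jaw": 0.2}, {"dx": 0, "dy": 0, "dz": 6, "roll": 0, "jaw": 0.2}, {"dx": 0, "dy": 0, "dz": 0, "roll": 0, "jaw": 0.2}, {"dx": 0, "dy": 0, "dz": 0, "roll": 0, "jaw": 0.2}]'

```text
time_s: 8.87
ee_pos: [0.4699, -0.0164, 0.0519]
eef_rot: [3.141, -0.001, -0.001]
force: [0.4, -0.8, -2.2]
grip_width: 0.0533
grip_force: 19.9
```

```bash
python3 look.py wrist; sed -n 1,3p /dev/null
```

```text
[469.9 -16.4  51.9]
wrist
[540.6 -14.4] [51.1 50.4] 88.8 72.1 8889
[ 490.  -155.4] [34.3 36.2] 0.5 63.8 3370
[484.4  -8.9] [23.4 64.2] 1.6 70.7 1181
```

Request:
send_rows --rows '[{"dx": 0, "dy": 0, "dz": 5, "roll": 0, "jaw": 0.2}, {"dx": 0, "dy": 0, "dz": 2.5, "roll": 0, "jaw": 0.2}, {"dx": 0, "dy": 0, "dz": 0, "roll": 0, "jaw": 0.2}, {"dx": 0, "dy": 0, "dz": 0, "roll": 0, "jaw": -0.4}, {"dx": 0, "dy": 0, "dz": 0, "roll": 0, "jaw": -0.4}, {"dx": 0, "dy": 0, "dz": 0, "roll": 0, "jaw": -0.4}, {"dx": 0, "dy": 0, "dz": -25, "roll": 0, "jaw": -0.4}, {"dx": 0, "dy": 0, "dz": -25, "roll": 0, "jaw": -0.4}, {"dx": 0, "dy": 0, "dz": -25, "roll": 0, "jaw": -0.4}, {"dx": 0, "dy": 0, "dz": -25, "roll": 0, "jaw": -0.4}]'

```text
time_s: 9.75
ee_pos: [0.4691, -0.0157, 0.1446]
eef_rot: [-3.141, 0.0, 0.0]
force: [0.3, 0.1, 0.7]
grip_width: 0.0658
grip_force: 0.0
```

```bash
python3 look.py wrist top
```

```text
[469.1 -15.7 144.6]
wrist
[540.5 -14.2] [50.6 51.1] 0.0 72.1 3654
[ 489.5 -173.1] [71.1 34.5] 89.9 63.9 3388
[470.3 -16.9] [50.9 51.2] 58.6 72.1 3012
[437.9 228.4] [25.8 90.8] 86.7 62.5 1371
[ 398.3 -253.2] [29.6 55.4] 88.1 63.7 1174
[ 397.1 -172.5] [71.2 33.9] 73.0 63.9 2158
top
[818.4 128.3] [16.2 46.8] 41.8 71.7 28
[754.3 -85.1] [49.1 49.3] 39.6 67.1 208
[542.2 -15.3] [48.3 45.6] 88.4 73.6 197
[ 498.2 -365.9] [55.4 56.9] 84.6 66.5 311
[ 490.  -174.3] [67.  30.4] 88.9 66.8 233
[ 397.9 -266.2] [54.8 54.4] 88.9 66.0 313
[ 393.8 -372.5] [55.3 56.1] 1.7 66.8 316
[ 397.6 -172.6] [69.9 33.5] 73.1 66.4 237
[ 296.1 -425.7] [57.7 56.4] 24.9 66.1 326
```

Request:
send_rows --rows '[{"dx": -7.1, "dy": 25, "dz": 0, "roll": 0, "jaw": -0.45}, {"dx": -7.1, "dy": 25, "dz": 0, "roll": 0, "jaw": -0.45}, {"dx": -7.1, "dy": 25, "dz": 0, "roll": 0, "jaw": -0.45}, {"dx": -7.1, "dy": 25, "dz": 0, "roll": 0, "jaw": -0.45}, {"dx": -7.1, "dy": 25, "dz": 0, "roll": 0, "jaw": -0.45}, {"dx": -7.1, "dy": 25, "dz": 0, "roll": 0, "jaw": -0.45}, {"dx": -7.1, "dy": 25, "dz": 0, "roll": 0, "jaw": -0.45}, {"dx": -7.1, "dy": 25, "dz": 0, "roll": 0, "jaw": -0.45}, {"dx": -7.1, "dy": 25, "dz": 0, "roll": 0, "jaw": -0.45}, {"dx": -7.1, "dy": 25, "dz": 0, "roll": 0, "jaw": -0.45}, {"dx": 0, "dy": 0, "dz": 0, "roll": 0, "jaw": -0.45}, {"dx": 0, "dy": 0, "dz": 0, "roll": 0, "jaw": -0.45}]'

```text
time_s: 10.85
ee_pos: [0.3978, -0.2664, 0.1426]
eef_rot: [-3.141, 0.001, -0.002]
force: [0.0, -0.3, -0.1]
grip_width: 0.0678
grip_force: 0.0
```

```bash
python3 look.py wrist
```

```text
[ 397.8 -266.4  142.6]
wrist
[ 498.  -365.9] [56.3 55.8] 87.1 63.9 5750
[ 489.6 -173.5] [70.2 33.5] 89.8 64.2 4300
[ 397.4 -267.3] [56.  56.1] 87.3 64.1 4118
[ 397.  -172.8] [70.2 34.4] 73.2 64.2 3198
[ 393.8 -372.3] [55.6 55.9] 2.2 64.0 4090
[ 323.3 -422.4] [16.1 48.3] 1.4 63.5 477
```

Request:
send_rows --rows '[{"dx": 0, "dy": 0.7, "dz": 27, "roll": 2.7, "jaw": -0.45}, {"dx": 0, "dy": 0, "dz": 27, "roll": 0, "jaw": -0.45}, {"dx": 0, "dy": 0, "dz": 27, "roll": 0, "jaw": -0.45}, {"dx": 0, "dy": 0, "dz": 25.5, "roll": 0, "jaw": -0.45}, {"dx": 0, "dy": 0, "dz": 0, "roll": 0, "jaw": 0.2}, {"dx": 0, "dy": 0, "dz": 0, "roll": 0, "jaw": 0.2}, {"dx": 0, "dy": 0, "dz": 0, "roll": 0, "jaw": 0.2}, {"dx": 0, "dy": 0, "dz": 0, "roll": 0, "jaw": 0.2}, {"dx": 0, "dy": 0, "dz": -25, "roll": 0, "jaw": 0.2}, {"dx": 0, "dy": 0, "dz": -30, "roll": 0, "jaw": 0.2}, {"dx": 0, "dy": 0, "dz": -30, "roll": 0, "jaw": 0.2}, {"dx": 0, "dy": 0, "dz": -25, "roll": -3.5, "jaw": 0.2}]' --force 12

```text
time_s: 11.9
ee_pos: [0.3987, -0.2668, 0.1504]
eef_rot: [3.14, -0.003, 0.013]
force: [0.1, -0.8, 0.5]
grip_width: 0.0568
grip_force: 11.9
```

Request:
send_rows --rows '[{"dx": 12.25, "dy": -28.3, "dz": 0, "roll": 0, "jaw": 0.2}, {"dx": 12.25, "dy": -28.3, "dz": 0, "roll": 0, "jaw": 0.2}, {"dx": 12.25, "dy": -28.3, "dz": 0, "roll": 0, "jaw": 0.2}, {"dx": 12.25, "dy": -28.3, "dz": 0, "roll": 0, "jaw": 0.2}, {"dx": 12.25, "dy": -28.3, "dz": 0, "roll": 0, "jaw": 0.2}, {"dx": 12.25, "dy": -28.3, "dz": 0, "roll": 0, "jaw": 0.2}, {"dx": 12.25, "dy": -28.3, "dz": 0, "roll": 0, "jaw": 0.2}, {"dx": 12.25, "dy": -28.3, "dz": 0, "roll": 0, "jaw": 0.2}, {"dx": 12.25, "dy": -28.3, "dz": 0, "roll": 0, "jaw": 0.2}, {"dx": 12.25, "dy": -28.3, "dz": 0, "roll": 0, "jaw": 0.2}, {"dx": 12.25, "dy": -28.3, "dz": 0, "roll": 0, "jaw": 0.2}, {"dx": 12.25, "dy": -28.3, "dz": 0, "roll": 0, "jaw": 0.2}]'

```text
time_s: 12.9
ee_pos: [0.5412, 0.0768, 0.1486]
eef_rot: [-3.141, -0.002, 0.014]
force: [-0.1, -0.5, -0.3]
grip_width: 0.057
grip_force: 11.9
```

Request:
send_rows --rows '[{"dx": 0, "dy": 0, "dz": 0, "roll": 0, "jaw": 0.2}, {"dx": 0, "dy": 0, "dz": 25, "roll": 0, "jaw": 0.2}, {"dx": 0, "dy": 0, "dz": 25, "roll": 0, "jaw": 0.2}, {"dx": 0, "dy": 0, "dz": 20, "roll": 0, "jaw": 0.2}, {"dx": 0, "dy": 0, "dz": 0, "roll": 0, "jaw": 0.2}, {"dx": 0, "dy": 0, "dz": 0, "roll": 0, "jaw": 0.2}]'

```text
time_s: 13.4
ee_pos: [0.5406, 0.0748, 0.0778]
eef_rot: [3.142, 0.0, 0.014]
force: [0.3, -0.1, -0.2]
grip_width: 0.0566
grip_force: 11.9
```

```bash
python3 look.py wrist
```

```text
[540.6  74.8  77.8]
wrist
[539.7 245.8] [141.1  45.9] 1.7 62.4 9009
[541.  -13.8] [51.6 51.2] 12.0 71.9 5397
```

Request:
send_rows --rows '[{"dx": 0, "dy": 0, "dz": 12, "roll": 0, "jaw": 0.2}, {"dx": 0, "dy": 0, "dz": 12, "roll": 0, "jaw": 0.2}, {"dx": 0, "dy": 0, "dz": 6, "roll": 0, "jaw": 0.2}, {"dx": 0, "dy": 0, "dz": 3, "roll": 0, "jaw": 0.2}, {"dx": 0, "dy": 0, "dz": 0, "roll": 0, "jaw": 0.2}, {"dx": 0, "dy": 0, "dz": 0, "roll": 0, "jaw": -0.4}, {"dx": 0, "dy": 0, "dz": 0, "roll": 0, "jaw": -0.4}, {"dx": 0, "dy": 0, "dz": 0, "roll": 0, "jaw": -0.4}, {"dx": 0, "dy": 0, "dz": -25, "roll": 0, "jaw": -0.4}, {"dx": 0, "dy": 0, "dz": -25, "roll": 0, "jaw": -0.4}, {"dx": 0, "dy": 0, "dz": -25, "roll": 0, "jaw": -0.4}, {"dx": 0, "dy": 0, "dz": -25, "roll": 0, "jaw": -0.4}]'

```text
time_s: 14.45
ee_pos: [0.5404, 0.0751, 0.1454]
eef_rot: [-3.142, -0.0, 0.014]
force: [0.7, 0.5, 0.0]
grip_width: 0.066
grip_force: 0.0
```

```bash
python3 look.py wrist top
```

```text
[540.4  75.1 145.4]
wrist
[540.8  75.6] [55.1 56.1] 1.1 72.1 4391
[540.8 -13.4] [50.6 51.2] 0.2 71.9 3095
[ 489.9 -157.5] [41.  34.4] 89.1 63.8 1448
[478.1 -28.5] [50.6 23.1] 33.0 71.9 1132
top
[755.9 -85.2] [49.3 48.9] 0.4 66.3 212
[540.6 -22.8] [33.2 48.3] 89.5 73.8 147
[ 498.8 -367.4] [55.9 54.6] 88.9 66.3 310
[ 490.  -174.2] [67.  30.4] 89.1 66.6 229
[471.5 -17.1] [48.4 48.2] 89.4 73.2 206
[ 393.8 -372.6] [56.  56.3] 2.7 66.4 325
[ 397.3 -173.2] [69.9 33.9] 72.7 66.6 247
[ 296.1 -425.7] [55.9 56.1] 23.7 66.3 323
```

Request:
send_rows --rows '[{"dx": -9.54, "dy": 27.8, "dz": 0, "roll": 0, "jaw": -0.45}, {"dx": -9.54, "dy": 27.8, "dz": 0, "roll": 0, "jaw": -0.45}, {"dx": -9.54, "dy": 27.8, "dz": 0, "roll": 0, "jaw": -0.45}, {"dx": -9.54, "dy": 27.8, "dz": 0, "roll": 0, "jaw": -0.45}, {"dx": -9.54, "dy": 27.8, "dz": 0, "roll": 0, "jaw": -0.45}, {"dx": -9.54, "dy": 27.8, "dz": 0, "roll": 0, "jaw": -0.45}, {"dx": -9.54, "dy": 27.8, "dz": 0, "roll": 0, "jaw": -0.45}, {"dx": -9.54, "dy": 27.8, "dz": 0, "roll": 0, "jaw": -0.45}, {"dx": -9.54, "dy": 27.8, "dz": 0, "roll": 0, "jaw": -0.45}, {"dx": -9.54, "dy": 27.8, "dz": 0, "roll": 0, "jaw": -0.45}, {"dx": -9.54, "dy": 27.8, "dz": 0, "roll": 0, "jaw": -0.45}, {"dx": -9.54, "dy": 27.8, "dz": 0, "roll": 0, "jaw": -0.45}]'

```text
time_s: 15.55
ee_pos: [0.4299, -0.2613, 0.1435]
eef_rot: [-3.141, 0.0, 0.014]
force: [0.3, -0.2, 0.4]
grip_width: 0.068
grip_force: 0.0
```

Request:
send_rows --rows '[{"dx": -9.54, "dy": 27.8, "dz": 0, "roll": 0, "jaw": -0.45}, {"dx": -9.54, "dy": 27.8, "dz": 0, "roll": 0, "jaw": -0.45}, {"dx": -9.54, "dy": 27.8, "dz": 0, "roll": 0, "jaw": -0.45}, {"dx": -9.54, "dy": 27.8, "dz": 0, "roll": -1.5, "jaw": -0.45}, {"dx": 0, "dy": 0, "dz": 0, "roll": 0, "jaw": -0.45}, {"dx": 0, "dy": 0, "dz": 0, "roll": 0, "jaw": -0.45}]'

```text
time_s: 16.05
ee_pos: [0.3934, -0.3725, 0.1431]
eef_rot: [-3.141, 0.001, 0.038]
force: [0.2, -0.1, 0.4]
grip_width: 0.0684
grip_force: 0.0
```

```bash
python3 look.py wrist
```

```text
[ 393.4 -372.5  143.1]
wrist
[ 498.  -366.5] [55.9 56. ] 87.0 64.1 5798
[ 489.6 -180.7] [57.6 34. ] 90.0 64.4 3430
[ 396.9 -173.1] [71.1 34.6] 72.4 64.4 3382
[ 393.9 -373. ] [55.4 55.9] 2.3 64.1 4106
[ 294.7 -420.4] [56.1 44.5] 22.9 64.1 2131
```

Request:
send_rows --rows '[{"dx": 0.5, "dy": 0.5, "dz": 27, "roll": 0, "jaw": -0.45}, {"dx": 0, "dy": 0, "dz": 27, "roll": 0, "jaw": -0.45}, {"dx": 0, "dy": 0, "dz": 27, "roll": 0, "jaw": -0.45}, {"dx": 0, "dy": 0, "dz": 26, "roll": 0, "jaw": -0.45}, {"dx": 0, "dy": 0, "dz": 0, "roll": 0, "jaw": 0.2}, {"dx": 0, "dy": 0, "dz": 0, "roll": 0, "jaw": 0.2}, {"dx": 0, "dy": 0, "dz": 0, "roll": 0, "jaw": 0.2}, {"dx": 0, "dy": 0, "dz": 0, "roll": 0, "jaw": 0.2}, {"dx": 0, "dy": 0, "dz": -25, "roll": 0, "jaw": 0.2}, {"dx": 0, "dy": 0, "dz": -30, "roll": 0, "jaw": 0.2}, {"dx": 0, "dy": 0, "dz": -30, "roll": 0, "jaw": 0.2}, {"dx": 0, "dy": 0, "dz": -25, "roll": 1.5, "jaw": 0.2}]'

```text
time_s: 17.1
ee_pos: [0.3951, -0.3726, 0.1506]
eef_rot: [3.139, -0.002, 0.014]
force: [0.6, 0.8, -0.3]
grip_width: 0.0568
grip_force: 11.9
```

Request:
send_rows --rows '[{"dx": 5.04, "dy": -27.9, "dz": 0, "roll": 0, "jaw": 0.2}, {"dx": 5.04, "dy": -27.9, "dz": 0, "roll": 0, "jaw": 0.2}, {"dx": 5.04, "dy": -27.9, "dz": 0, "roll": 0, "jaw": 0.2}, {"dx": 5.04, "dy": -27.9, "dz": 0, "roll": 0, "jaw": 0.2}, {"dx": 5.04, "dy": -27.9, "dz": 0, "roll": 0, "jaw": 0.2}, {"dx": 5.04, "dy": -27.9, "dz": 0, "roll": 0, "jaw": 0.2}, {"dx": 5.04, "dy": -27.9, "dz": 0, "roll": 0, "jaw": 0.2}, {"dx": 5.04, "dy": -27.9, "dz": 0, "roll": 0, "jaw": 0.2}, {"dx": 5.04, "dy": -27.9, "dz": 0, "roll": 0, "jaw": 0.2}, {"dx": 5.04, "dy": -27.9, "dz": 0, "roll": 0, "jaw": 0.2}, {"dx": 5.04, "dy": -27.9, "dz": 0, "roll": 0, "jaw": 0.2}, {"dx": 5.04, "dy": -27.9, "dz": 0, "roll": 0, "jaw": 0.2}]'

```text
time_s: 18.1
ee_pos: [0.4508, -0.0353, 0.1485]
eef_rot: [3.141, -0.003, 0.014]
force: [0.4, -0.0, -1.7]
grip_width: 0.0564
grip_force: 11.9
```

Request:
send_rows --rows '[{"dx": 5.04, "dy": -27.9, "dz": 0, "roll": 0, "jaw": 0.2}, {"dx": 5.04, "dy": -27.9, "dz": 0, "roll": 0, "jaw": 0.2}, {"dx": 5.04, "dy": -27.9, "dz": 0, "roll": 0, "jaw": 0.2}, {"dx": 5.04, "dy": -27.9, "dz": 0, "roll": 0, "jaw": 0.2}, {"dx": 0, "dy": 0, "dz": 0, "roll": 0, "jaw": 0.2}, {"dx": 0, "dy": 0, "dz": 25, "roll": 0, "jaw": 0.2}, {"dx": 0, "dy": 0, "dz": 25, "roll": 0, "jaw": 0.2}, {"dx": 0, "dy": 0, "dz": 20, "roll": 0, "jaw": 0.2}, {"dx": 0, "dy": 0, "dz": 0, "roll": 0, "jaw": 0.2}, {"dx": 0, "dy": 0, "dz": 0, "roll": 0, "jaw": 0.2}]'

```text
time_s: 18.93
ee_pos: [0.4691, 0.0749, 0.0778]
eef_rot: [3.142, -0.0, 0.014]
force: [-0.3, 0.3, 0.8]
grip_width: 0.057
grip_force: 11.9
```

```bash
python3 look.py wrist
```

```text
[469.1  74.9  77.8]
wrist
[501.5 245.2] [208.1  47.9] 1.5 62.4 11901
[540.1  75.5] [55.6 56.1] 1.0 72.1 9908
[540.5 -13.8] [50.7 51.4] 0.6 71.9 7119
[470.4 -16.5] [51.5 51.2] 10.9 71.9 5435
```

Request:
send_rows --rows '[{"dx": -0.5, "dy": 0.5, "dz": 12, "roll": 0, "jaw": 0.2}, {"dx": 0, "dy": 0, "dz": 12, "roll": 0, "jaw": 0.2}, {"dx": 0, "dy": 0, "dz": 6, "roll": 0, "jaw": 0.2}, {"dx": 0, "dy": 0, "dz": 3, "roll": 0, "jaw": 0.2}, {"dx": 0, "dy": 0, "dz": 0, "roll": 0, "jaw": 0.2}, {"dx": 0, "dy": 0, "dz": 0, "roll": 0, "jaw": -0.4}, {"dx": 0, "dy": 0, "dz": 0, "roll": 0, "jaw": -0.4}, {"dx": 0, "dy": 0, "dz": 0, "roll": 0, "jaw": -0.4}, {"dx": 0, "dy": 0, "dz": -25, "roll": 0, "jaw": -0.4}, {"dx": 0, "dy": 0, "dz": -25, "roll": 0, "jaw": -0.4}, {"dx": 0, "dy": 0, "dz": -25, "roll": 0, "jaw": -0.4}, {"dx": 0, "dy": 0, "dz": -25, "roll": 0, "jaw": -0.4}]'

```text
time_s: 19.98
ee_pos: [0.4684, 0.0747, 0.1455]
eef_rot: [-3.142, -0.0, 0.014]
force: [-0.1, 0.8, 0.6]
grip_width: 0.0655
grip_force: 0.0
```

```bash
python3 look.py wrist top
```

```text
[468.4  74.7 145.5]
wrist
[539.9  75.6] [56.2 56. ] 1.2 72.1 5413
[540.3 -13.5] [50.9 51.4] 22.4 71.9 3798
[ 489.8 -147. ] [34.9 21.3] 6.4 63.7 916
[468.7  74.3] [55.1 56.1] 0.7 72.1 4395
[470.4 -16.2] [51.1 50.9] 82.9 71.9 3093
[ 401.  -158.8] [43.1 34.5] 72.0 63.7 1219
top
[807.9 172.7] [ 11.7 119. ] 13.3 69.4 61
[755.1 -85. ] [49.3 49.2] 7.0 66.7 214
[545.2  74.8] [54.7 48.5] 89.7 73.3 247
[540.7 -15.2] [48.3 48.4] 89.7 73.8 203
[ 498.6 -366.2] [57.  55.5] 87.3 66.1 318
[ 490.  -174.2] [66.7 30.4] 89.0 66.1 231
[471.5 -23.1] [36.2 48.1] 89.1 73.7 155
[ 397.5 -173. ] [70.3 33.5] 73.1 66.9 240
[ 296.4 -425.7] [56.9 56.6] 22.5 65.9 322
```

Request:
send_rows --rows '[{"dx": 0, "dy": 0, "dz": 0, "roll": -7.1, "jaw": -0.05}, {"dx": 0, "dy": 0, "dz": 0, "roll": -7.1, "jaw": -0.05}, {"dx": 0, "dy": 0, "dz": 0, "roll": -7.1, "jaw": -0.05}, {"dx": 0, "dy": 0, "dz": 0, "roll": -7.1, "jaw": -0.05}, {"dx": 0, "dy": 0, "dz": 0, "roll": -7.1, "jaw": -0.05}, {"dx": 0, "dy": 0, "dz": 0, "roll": -7.1, "jaw": -0.05}, {"dx": 0, "dy": 0, "dz": 0, "roll": -7.1, "jaw": -0.05}, {"dx": 0, "dy": 0, "dz": 0, "roll": -7.1, "jaw": -0.05}, {"dx": 0, "dy": 0, "dz": 0, "roll": -7.1, "jaw": -0.05}, {"dx": 0, "dy": 0, "dz": 0, "roll": -7.1, "jaw": -0.05}, {"dx": 0, "dy": 0, "dz": 0, "roll": -7.1, "jaw": -0.05}, {"dx": 0, "dy": 0, "dz": 0, "roll": -7.1, "jaw": -0.05}]'

```text
time_s: 21.08
ee_pos: [0.4684, 0.0746, 0.1435]
eef_rot: [-3.141, 0.0, 1.507]
force: [0.6, 0.1, -0.4]
grip_width: 0.0489
grip_force: 0.0
```

Request:
send_rows --rows '[{"dx": 0, "dy": 0, "dz": 0, "roll": -4, "jaw": -0.05}, {"dx": -27.6, "dy": 2.4, "dz": 0, "roll": 0, "jaw": -0.05}, {"dx": -27.6, "dy": 2.4, "dz": 0, "roll": 0, "jaw": -0.05}, {"dx": -27.6, "dy": 2.4, "dz": 0, "roll": 0, "jaw": -0.05}, {"dx": -27.6, "dy": 2.4, "dz": 0, "roll": 0, "jaw": -0.05}, {"dx": -27.6, "dy": 2.4, "dz": 0, "roll": 0, "jaw": -0.05}, {"dx": -27.6, "dy": 2.4, "dz": 0, "roll": 0, "jaw": -0.05}, {"dx": -27.6, "dy": 2.4, "dz": 0, "roll": 0, "jaw": -0.05}, {"dx": -27.6, "dy": 2.4, "dz": 0, "roll": 0, "jaw": -0.05}, {"dx": -27.6, "dy": 2.4, "dz": 0, "roll": 0, "jaw": -0.05}, {"dx": 0, "dy": 0, "dz": 0, "roll": 0, "jaw": -0.05}, {"dx": 0, "dy": 0, "dz": 0, "roll": 0, "jaw": -0.05}]'

```text
time_s: 22.08
ee_pos: [0.4898, -0.1745, 0.1432]
eef_rot: [-3.141, -0.001, 1.569]
force: [0.6, 0.4, -0.2]
grip_width: 0.0493
grip_force: 0.0
```

```bash
python3 look.py wrist
```

```text
[ 489.8 -174.5  143.2]
wrist
[470.1 -30.8] [25.2 50.3] 89.9 72.2 2495
[539.7 -29.1] [22.9 50.7] 87.4 72.1 2207
[ 397.  -172.8] [70.1 34.1] 72.7 64.0 3189
[ 489.7 -173.5] [69.5 34. ] 89.9 64.0 3150
[ 498.6 -360.4] [47.  56.2] 88.5 63.7 2026
```

Request:
send_rows --rows '[{"dx": 1, "dy": 0, "dz": 27, "roll": 0, "jaw": -0.05}, {"dx": 0, "dy": 0, "dz": 27, "roll": 0, "jaw": -0.05}, {"dx": 0, "dy": 0, "dz": 27, "roll": 0, "jaw": -0.05}, {"dx": 0, "dy": 0, "dz": 26, "roll": 0, "jaw": -0.05}, {"dx": 0, "dy": 0, "dz": 0, "roll": 0, "jaw": 0.6}, {"dx": 0, "dy": 0, "dz": 0, "roll": 0, "jaw": 0.6}, {"dx": 0, "dy": 0, "dz": 0, "roll": 0, "jaw": 0.6}, {"dx": 0, "dy": 0, "dz": 0, "roll": 0, "jaw": 0.6}, {"dx": 0, "dy": 0, "dz": -25, "roll": 0, "jaw": 0.6}, {"dx": 0, "dy": 0, "dz": -30, "roll": 0, "jaw": 0.6}, {"dx": 0, "dy": 0, "dz": -30, "roll": 0, "jaw": 0.6}, {"dx": 0, "dy": 0, "dz": -25, "roll": -0.9, "jaw": 0.6}]' --force 20

```text
time_s: 23.13
ee_pos: [0.4906, -0.1728, 0.1505]
eef_rot: [3.139, 0.001, 1.586]
force: [-0.1, 0.5, -1.0]
grip_width: 0.034
grip_force: 20.0
```

Request:
send_rows --rows '[{"dx": 20.7, "dy": 16.4, "dz": 0, "roll": 0, "jaw": 0.6}, {"dx": 20.7, "dy": 16.4, "dz": 0, "roll": 0, "jaw": 0.6}, {"dx": 20.7, "dy": 16.4, "dz": 0, "roll": 0, "jaw": 0.6}, {"dx": 20.7, "dy": 16.4, "dz": 0, "roll": 0, "jaw": 0.6}, {"dx": 20.7, "dy": 16.4, "dz": 0, "roll": 0, "jaw": 0.6}, {"dx": 20.7, "dy": 16.4, "dz": 0, "roll": 0, "jaw": 0.6}, {"dx": 20.7, "dy": 16.4, "dz": 0, "roll": 0, "jaw": 0.6}, {"dx": 20.7, "dy": 16.4, "dz": 0, "roll": 0, "jaw": 0.6}, {"dx": 0, "dy": 0, "dz": 25, "roll": 0, "jaw": 0.6}, {"dx": 0, "dy": 0, "dz": 25, "roll": 0, "jaw": 0.6}, {"dx": 0, "dy": 0, "dz": 20, "roll": 0, "jaw": 0.6}, {"dx": 0, "dy": 0, "dz": 0, "roll": 0, "jaw": 0.6}]'

```text
time_s: 24.13
ee_pos: [0.6171, -0.0048, 0.0742]
eef_rot: [-3.137, -0.0, 1.587]
force: [-1.0, 0.5, -2.0]
grip_width: 0.034
grip_force: 20.0
```

Run:
```python
from h import *
print(get_obs()["ee_pos"]);c=camera("wrist");save(c,"w3");W=world(c);Z=W[...,2]
[print(*r) for r in rect(W,(Z>.003)&(Z<.011)&(W[...,0]>.58)&(W[...,0]<.65))]
```

```text
[ 0.61714391 -0.00477854  0.07419781]
[617.1  59.1] [42.4 98.2] 0.8 6.2 [254, 67, 60, 136, 6915]
```

View pics/w3.png

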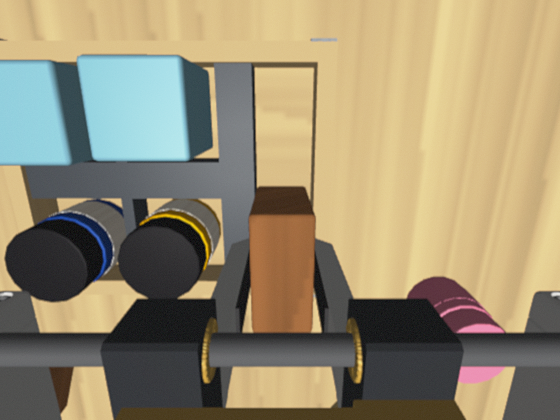

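Wrist view: the block at (282,260) is held over the near end of the bay, and the bay opening spans columns 254–315. The jars and bricks stand in their cells.

Request:
send_rows --rows '[{"dx": -1, "dy": 0.8, "dz": 0, "roll": 0, "jaw": 0.6}, {"dx": 0, "dy": 0, "dz": 12, "roll": 0, "jaw": 0.6}, {"dx": 0, "dy": 0, "dz": 10, "roll": 0, "jaw": 0.6}, {"dx": 0, "dy": 0, "dz": 5, "roll": 0, "jaw": 0.6}, {"dx": 0, "dy": 0, "dz": 0, "roll": 0, "jaw": 0.6}, {"dx": 0, "dy": 0, "dz": 0, "roll": 0, "jaw": 0.6}]'

```text
time_s: 24.68
ee_pos: [0.6194, -0.0061, 0.0497]
eef_rot: [-3.141, -0.0, 1.586]
force: [-0.3, -0.4, -0.5]
grip_width: 0.0341
grip_force: 20.0
```

Request:
send_rows --rows '[{"dx": 0, "dy": -0.8, "dz": 3, "roll": 0, "jaw": 0.6}, {"dx": 0, "dy": 0, "dz": 2, "roll": 0, "jaw": 0.6}, {"dx": 0, "dy": 0, "dz": 0, "roll": 0, "jaw": 0.6}, {"dx": 0, "dy": 0, "dz": 0, "roll": 0, "jaw": -0.05}, {"dx": 0, "dy": 0, "dz": 0, "roll": 0, "jaw": -0.05}, {"dx": 0, "dy": 0, "dz": 0, "roll": 0, "jaw": -0.05}, {"dx": 0, "dy": 0, "dz": -25, "roll": 0, "jaw": -0.05}, {"dx": 0, "dy": 0, "dz": -25, "roll": 0, "jaw": -0.05}, {"dx": 0, "dy": 0, "dz": -25, "roll": 0, "jaw": -0.05}, {"dx": 0, "dy": 0, "dz": -25, "roll": 0, "jaw": -0.05}]'

```text
time_s: 25.52
ee_pos: [0.6187, -0.0061, 0.146]
eef_rot: [-3.141, -0.0, 1.586]
force: [-0.0, -0.8, 0.3]
grip_width: 0.0493
grip_force: 0.0
```

```bash
python3 look.py wrist top
```

```text
[618.7  -6.1 146. ]
wrist
[812.3 134.8] [10.3 42.8] 23.1 66.4 764
[536.4  77.9] [55.8 55.5] 0.9 72.1 5794
[468.8  73.8] [56.6 55.9] 1.1 72.0 6042
[618.6  -7.3] [33.9 69.9] 1.0 72.0 3328
[540.9 -13.9] [50.9 51.1] 84.7 71.9 3002
[470.6 -17.1] [51.3 50.9] 46.8 71.9 3131
[754.6 -73. ] [51.6 28.7] 1.4 63.8 1311
[ 399.  -189.7] [41.6 21.1] 89.3 63.9 571
top
[755.  -84.9] [48.1 50.9] 54.4 66.0 211
[ 498.8 -366.9] [57.6 54.7] 88.7 66.5 305
[ 397.6 -172.8] [69.8 33.5] 72.9 66.6 245
[ 296.4 -425.4] [57.  55.9] 23.2 66.4 318
```

Request:
send_rows --rows '[{"dx": -18.1, "dy": -24.9, "dz": 0, "roll": 0, "jaw": -0.05}, {"dx": -18.1, "dy": -24.9, "dz": 0, "roll": 0, "jaw": -0.05}, {"dx": -18.1, "dy": -24.9, "dz": 0, "roll": 0, "jaw": -0.05}, {"dx": -18.1, "dy": -24.9, "dz": 0, "roll": 0, "jaw": -0.05}, {"dx": -18.1, "dy": -24.9, "dz": 0, "roll": 0, "jaw": -0.05}, {"dx": -18.1, "dy": -24.9, "dz": 0, "roll": 0, "jaw": -0.05}, {"dx": -18.1, "dy": -24.9, "dz": 0, "roll": 0, "jaw": -0.05}, {"dx": -18.1, "dy": -24.9, "dz": 0, "roll": 0, "jaw": -0.05}, {"dx": -18.1, "dy": -24.9, "dz": 0, "roll": 0, "jaw": -0.05}, {"dx": 0, "dy": 0, "dz": 0, "roll": 6, "jaw": -0.05}, {"dx": 0, "dy": 0, "dz": 0, "roll": 6, "jaw": -0.05}, {"dx": 0, "dy": 0, "dz": 0, "roll": 6, "jaw": -0.05}]'

```text
time_s: 26.62
ee_pos: [0.3968, -0.1728, 0.1445]
eef_rot: [-3.141, -0.0, 1.266]
force: [0.1, 0.2, -0.0]
grip_width: 0.0491
grip_force: 0.0
```

```bash
python3 look.py wrist top
```

```text
[ 396.8 -172.8  144.5]
wrist
[463.  -35.3] [13.2 44.8] 69.3 71.9 1083
[ 396.9 -172.4] [69.2 34. ] 72.6 64.0 3109
top
[755.7 -85.2] [48.6 49.2] 89.3 66.8 207
[618.   -7.4] [66.6 33.1] 89.5 73.2 233
[540.9 -15.3] [48.1 48.5] 88.8 73.5 197
[536.4  76.9] [56.8 54.6] 89.2 73.2 316
[ 498.7 -365.7] [57.3 54.6] 88.3 66.4 318
[470.1  72.8] [54.7 54.1] 89.0 73.3 312
[471.5 -17.2] [48.  48.1] 88.8 74.1 204
[ 296.8 -425.5] [57.4 55.9] 24.3 66.2 325
```

Request:
send_rows --rows '[{"dx": 0, "dy": 0, "dz": 28, "roll": 0, "jaw": -0.05}, {"dx": 0, "dy": 0, "dz": 28, "roll": 0, "jaw": -0.05}, {"dx": 0, "dy": 0, "dz": 28, "roll": 0, "jaw": -0.05}, {"dx": 0, "dy": 0, "dz": 24.5, "roll": 0, "jaw": -0.05}, {"dx": 0, "dy": 0, "dz": 0, "roll": 0, "jaw": 0.6}, {"dx": 0, "dy": 0, "dz": 0, "roll": 0, "jaw": 0.6}, {"dx": 0, "dy": 0, "dz": 0, "roll": 0, "jaw": 0.6}, {"dx": 0, "dy": 0, "dz": 0, "roll": 0, "jaw": 0.6}, {"dx": 0, "dy": 0, "dz": -27, "roll": 0, "jaw": 0.6}, {"dx": 0, "dy": 0, "dz": -30, "roll": -6, "jaw": 0.6}, {"dx": 0, "dy": 0, "dz": -30, "roll": -6, "jaw": 0.6}, {"dx": 0, "dy": 0, "dz": -27, "roll": -6, "jaw": 0.6}]'

```text
time_s: 27.72
ee_pos: [0.3974, -0.1726, 0.1535]
eef_rot: [3.139, 0.001, 1.592]
force: [0.3, 0.3, -1.3]
grip_width: 0.0339
grip_force: 20.0
```

Request:
send_rows --rows '[{"dx": 23.65, "dy": 22.4, "dz": 0, "roll": 0, "jaw": 0.6}, {"dx": 23.65, "dy": 22.4, "dz": 0, "roll": 0, "jaw": 0.6}, {"dx": 23.65, "dy": 22.4, "dz": 0, "roll": 0, "jaw": 0.6}, {"dx": 23.65, "dy": 22.4, "dz": 0, "roll": 0, "jaw": 0.6}, {"dx": 23.65, "dy": 22.4, "dz": 0, "roll": 0, "jaw": 0.6}, {"dx": 23.65, "dy": 22.4, "dz": 0, "roll": 0, "jaw": 0.6}, {"dx": 23.65, "dy": 22.4, "dz": 0, "roll": 0, "jaw": 0.6}, {"dx": 23.65, "dy": 22.4, "dz": 0, "roll": 0, "jaw": 0.6}, {"dx": 23.65, "dy": 22.4, "dz": 0, "roll": 0, "jaw": 0.6}, {"dx": 23.65, "dy": 22.4, "dz": 0, "roll": 0, "jaw": 0.6}, {"dx": 0, "dy": 0, "dz": 0, "roll": 0, "jaw": 0.6}, {"dx": 0, "dy": 0, "dz": 0, "roll": 0, "jaw": 0.6}]'

```text
time_s: 28.72
ee_pos: [0.6179, 0.0685, 0.1511]
eef_rot: [3.141, 0.0, 1.589]
force: [-0.5, -0.7, -0.7]
grip_width: 0.0339
grip_force: 20.0
```

Request:
send_rows --rows '[{"dx": 0, "dy": 0, "dz": 25, "roll": 0, "jaw": 0.6}, {"dx": 0, "dy": 0, "dz": 25, "roll": 0, "jaw": 0.6}, {"dx": 0, "dy": 0, "dz": 15, "roll": 0, "jaw": 0.6}, {"dx": 0, "dy": 0, "dz": 0, "roll": 0, "jaw": 0.6}, {"dx": 0, "dy": 0, "dz": 0, "roll": 0, "jaw": 0.6}]'

```text
time_s: 29.13
ee_pos: [0.6172, 0.0667, 0.0863]
eef_rot: [-3.142, 0.0, 1.586]
force: [-0.4, -0.6, -0.9]
grip_width: 0.0339
grip_force: 20.0
```

```bash
python3 look.py wrist
```

```text
[617.2  66.7  86.3]
wrist
[536.1  77.8] [56.4 55.8] 0.6 71.9 7607
[468.8  74.5] [56.8 55.5] 0.9 71.9 7882
[471.9   2.3] [15.  45.3] 85.3 70.8 1169
[469.7 -37.2] [36.  11.7] 1.8 71.9 410
[619.  -36.1] [32.8 13.3] 0.8 71.8 581
[768.7 -73. ] [15.8 37.1] 32.9 63.8 590
```

Request:
send_rows --rows '[{"dx": 0.7, "dy": 0, "dz": 15, "roll": 0, "jaw": 0.6}, {"dx": 0, "dy": 0, "dz": 12, "roll": 0, "jaw": 0.6}, {"dx": 0, "dy": 0, "dz": 8, "roll": 0, "jaw": 0.6}, {"dx": 0, "dy": 0, "dz": 4, "roll": 0, "jaw": 0.6}, {"dx": 0, "dy": 0, "dz": 2, "roll": 0, "jaw": 0.6}, {"dx": 0, "dy": 0, "dz": 0, "roll": 0, "jaw": 0.6}]'

```text
time_s: 29.68
ee_pos: [0.6176, 0.0681, 0.0452]
eef_rot: [3.141, 0.0, 1.586]
force: [-0.0, -0.5, -0.8]
grip_width: 0.0339
grip_force: 20.0
```

Request:
send_rows --rows '[{"dx": 0, "dy": 0, "dz": 0, "roll": 0, "jaw": -0.05}, {"dx": 0, "dy": 0, "dz": 0, "roll": 0, "jaw": -0.05}, {"dx": 0, "dy": 0, "dz": 0, "roll": 0, "jaw": -0.05}, {"dx": 0, "dy": 0, "dz": -25, "roll": 0, "jaw": -0.05}, {"dx": 0, "dy": 0, "dz": -25, "roll": 0, "jaw": -0.05}, {"dx": 0, "dy": 0, "dz": -25, "roll": 0, "jaw": -0.05}, {"dx": 0, "dy": 0, "dz": -25, "roll": 0, "jaw": -0.05}]'

```text
time_s: 30.27
ee_pos: [0.6174, 0.0681, 0.1457]
eef_rot: [3.142, -0.0, 1.586]
force: [0.2, 0.0, -0.1]
grip_width: 0.0492
grip_force: 0.0
```

```bash
python3 look.py wrist
```

```text
[617.4  68.1 145.7]
wrist
[807.  171.4] [ 16.  119.2] 15.3 69.9 2897
[536.3  78. ] [55.7 55.6] 1.2 72.0 4639
[468.5  74. ] [56.6 56.4] 0.8 71.9 4825
[618.   29.8] [ 34.  145.8] 0.9 71.9 6126
[5.309e+02 3.000e-01] [33.3 21.4] 63.3 71.7 703
[468.1  -6.9] [51.8 31.6] 12.9 71.7 1397
```

Request:
send_rows --rows '[{"dx": 0, "dy": 0, "dz": -4, "roll": 7.1, "jaw": -0.05}, {"dx": 0, "dy": 0, "dz": -4, "roll": 7.1, "jaw": -0.05}, {"dx": 0, "dy": 0, "dz": -4, "roll": 7.1, "jaw": -0.05}, {"dx": 0, "dy": 0, "dz": -4, "roll": 7.1, "jaw": -0.05}, {"dx": 0, "dy": 0, "dz": -4, "roll": 7.1, "jaw": -0.05}, {"dx": 0, "dy": 0, "dz": -4, "roll": 7.1, "jaw": -0.05}, {"dx": 0, "dy": 0, "dz": -4, "roll": 7.1, "jaw": -0.05}, {"dx": 0, "dy": 0, "dz": -4, "roll": 7.1, "jaw": -0.05}, {"dx": 0, "dy": 0, "dz": -4, "roll": 7.1, "jaw": -0.05}, {"dx": 0, "dy": 0, "dz": -4, "roll": 7.1, "jaw": -0.05}, {"dx": 0, "dy": 0, "dz": -4, "roll": 7.1, "jaw": -0.05}, {"dx": 0, "dy": 0, "dz": -4, "roll": 7.1, "jaw": -0.05}]'

```text
time_s: 31.32
ee_pos: [0.6176, 0.0681, 0.1926]
eef_rot: [3.142, -0.0, 0.093]
force: [-0.8, 0.3, -0.2]
grip_width: 0.0492
grip_force: 0.0
```

Request:
send_rows --rows '[{"dx": 0, "dy": 0, "dz": 0, "roll": 3.8, "jaw": -0.05}, {"dx": -12.45, "dy": -25.74, "dz": 0, "roll": 0, "jaw": -0.05}, {"dx": -12.45, "dy": -25.74, "dz": 0, "roll": 0, "jaw": -0.05}, {"dx": -12.45, "dy": -25.74, "dz": 0, "roll": 0, "jaw": -0.05}, {"dx": -12.45, "dy": -25.74, "dz": 0, "roll": 0, "jaw": -0.05}, {"dx": -12.45, "dy": -25.74, "dz": 0, "roll": 0, "jaw": -0.05}, {"dx": -12.45, "dy": -25.74, "dz": 0, "roll": 0, "jaw": -0.05}, {"dx": -12.45, "dy": -25.74, "dz": 0, "roll": 0, "jaw": -0.05}, {"dx": -12.45, "dy": -25.74, "dz": 0, "roll": 0, "jaw": -0.05}, {"dx": -12.45, "dy": -25.74, "dz": 0, "roll": 0, "jaw": -0.05}, {"dx": -12.45, "dy": -25.74, "dz": 0, "roll": 0, "jaw": -0.05}, {"dx": 0, "dy": 0, "dz": 0, "roll": 0, "jaw": -0.05}]'

```text
time_s: 32.32
ee_pos: [0.4825, 0.3248, 0.1925]
eef_rot: [-3.141, 0.0, 0.037]
force: [0.2, 0.2, 0.1]
grip_width: 0.0493
grip_force: 0.0
```

```bash
cat > lid.py <<'E'
from h import *
import sys
print(np.round(get_obs()["ee_pos"]*1000,1))
for n in ("wrist","top"):
    c=camera(n);save(c,n+sys.argv[1]);W=world(c);Z=W[...,2];print(n)
    for a,b in((.085,.115),(.058,.080),(.030,.041)):
        for r in rect(W,(Z>a)&(Z<b)):
            if r[0][0]>200 and -60<r[0][1]<450 and min(r[1])>12: print(a,*r[:4])
E
python3 lid.py 4
```

```text
[482.5 324.8 192.5]
wrist
0.085 [483.6 322.1] [109.8  13.5] 2.0 104.1
0.058 [612.5  98.1] [40.5 21.2] 29.3 70.5
0.058 [483.  322.4] [248.9 200.7] 1.9 62.2
0.058 [535.5  84.9] [56.4 45. ] 1.5 71.5
0.058 [468.4  75.3] [55.8 57.2] 1.5 71.6
0.03 [536.4  65.3] [227.  113.1] 0.9 33.8
0.03 [606.2  87.4] [56.8 27.1] 53.8 35.5
0.03 [583.5  80.9] [23.  28.5] 2.1 30.5
0.03 [585.6  55.9] [17.7 16.5] 48.8 30.4
top
0.085 [850.7 239.6] [109.9 240.1] 8.7 108.9
0.085 [443.6 318.6] [26.1 14. ] 26.4 104.3
0.058 [805.2 184.7] [ 15.9 145.2] 13.9 70.0
0.058 [617.8  66.6] [34.9 69.9] 2.6 73.9
0.058 [618.1  -8.6] [69.4 33. ] 89.5 73.3
0.058 [484.7 321.4] [248.2 202.2] 2.0 64.5
0.058 [540.8 -15.2] [48.4 48.8] 88.9 73.8
0.058 [536.2  77. ] [56.8 54.7] 89.6 73.7
0.058 [470.1  73.1] [55.3 54.1] 89.0 73.8
0.058 [471.5 -17. ] [48.4 48.1] 88.7 74.4
0.058 [441.2 405.6] [16.7 38.9] 28.0 64.5
0.03 [538.5  29.5] [226.5 179.8] 0.7 34.8
```

View pics/wrist4.png

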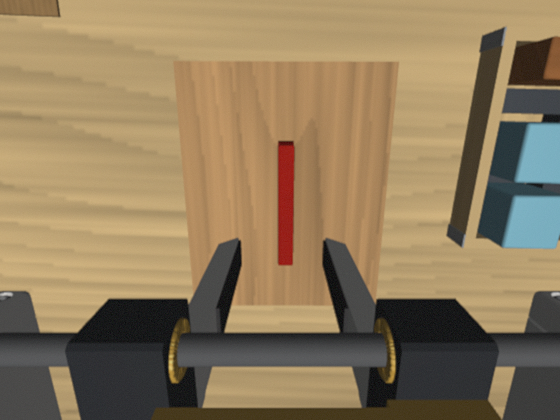

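View pics/top4.png

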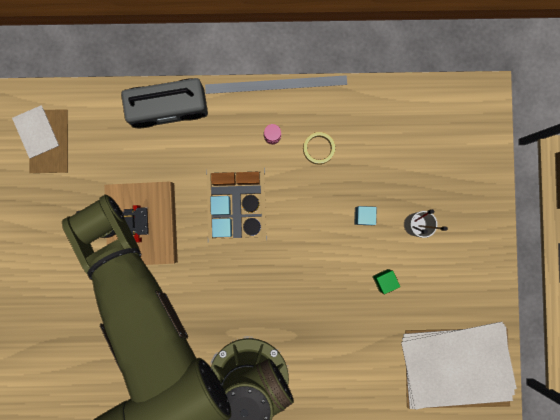

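Wrist view: the red handle at (286,205) lies between the fingers and parallel to them. Top view: both blocks, two bricks and two jars are in the crate, and there's no red jar anywhere.

Request:
send_rows --rows '[{"dx": 1.4, "dy": 2.8, "dz": 25, "roll": 0, "jaw": -0.05}, {"dx": 0, "dy": 0, "dz": 25, "roll": 0, "jaw": -0.05}, {"dx": 0, "dy": 0, "dz": 25, "roll": 0, "jaw": -0.05}, {"dx": 0, "dy": 0, "dz": 20, "roll": 0, "jaw": -0.05}, {"dx": 0, "dy": 0, "dz": 16, "roll": 0, "jaw": -0.05}, {"dx": 0, "dy": 0, "dz": 0, "roll": 0, "jaw": -0.05}, {"dx": 0, "dy": 0, "dz": 0, "roll": 0, "jaw": -0.05}]' --force 50

```text
time_s: 33.0
ee_pos: [0.4865, 0.3176, 0.0814]
eef_rot: [3.141, 0.001, 0.032]
force: [1.5, -0.0, 0.0]
grip_width: 0.0495
grip_force: 0.0
```

Request:
send_rows --rows '[{"dx": 0, "dy": 0, "dz": 0, "roll": 0, "jaw": -0.05}, {"dx": 0, "dy": 0, "dz": 0, "roll": 0, "jaw": -0.05}, {"dx": 0, "dy": 0, "dz": 0, "roll": 0, "jaw": -0.05}]'

```text
time_s: 33.25
ee_pos: [0.4866, 0.3186, 0.0826]
eef_rot: [-3.141, -0.002, 0.033]
force: [-0.7, -0.6, 0.0]
grip_width: 0.0493
grip_force: 0.0
```

Request:
send_rows --rows '[{"dx": -2.5, "dy": -3.4, "dz": 2, "roll": 0, "jaw": -0.05}, {"dx": 0, "dy": 0, "dz": 0, "roll": 0, "jaw": -0.05}, {"dx": 0, "dy": 0, "dz": 0, "roll": 0, "jaw": -0.05}, {"dx": 0, "dy": 0, "dz": 0, "roll": 0, "jaw": 0.9}, {"dx": 0, "dy": 0, "dz": 0, "roll": 0, "jaw": 0.9}, {"dx": 0, "dy": 0, "dz": 0, "roll": 0, "jaw": 0.9}, {"dx": 0, "dy": 0, "dz": 0, "roll": 0, "jaw": 0.9}, {"dx": 0, "dy": 0, "dz": 0, "roll": 0, "jaw": 0.9}, {"dx": 0, "dy": 0, "dz": 0, "roll": 0, "jaw": 0.9}, {"dx": 0, "dy": 0, "dz": 0, "roll": 0, "jaw": 0.9}]' --force 50

```text
time_s: 34.08
ee_pos: [0.4834, 0.3218, 0.0794]
eef_rot: [3.142, 0.0, 0.033]
force: [0.4, -1.3, 0.5]
grip_width: 0.0133
grip_force: 50.0
```

Request:
send_rows --rows '[{"dx": 0, "dy": 0, "dz": -5, "roll": 0, "jaw": 0.9}, {"dx": 0, "dy": 0, "dz": -10, "roll": 0, "jaw": 0.9}, {"dx": 0, "dy": 0, "dz": -15, "roll": 0, "jaw": 0.9}, {"dx": 0, "dy": 0, "dz": -15, "roll": 0, "jaw": 0.9}, {"dx": 0, "dy": 0, "dz": -15, "roll": 0, "jaw": 0.9}, {"dx": 0, "dy": 0, "dz": -15, "roll": 0, "jaw": 0.9}, {"dx": 0, "dy": 0, "dz": -15, "roll": 0, "jaw": 0.9}, {"dx": 0, "dy": 0, "dz": -15, "roll": 0, "jaw": 0.9}, {"dx": 0, "dy": 0, "dz": -10, "roll": 0, "jaw": 0.9}, {"dx": 0, "dy": 0, "dz": -5, "roll": 0, "jaw": 0.9}, {"dx": 0, "dy": 0, "dz": 0, "roll": 0, "jaw": 0.9}, {"dx": 0, "dy": 0, "dz": 0, "roll": 0, "jaw": 0.9}]'

```text
time_s: 35.08
ee_pos: [0.4832, 0.3217, 0.1989]
eef_rot: [3.141, 0.001, 0.033]
force: [-0.4, -1.1, -7.9]
grip_width: 0.0138
grip_force: 50.0
```

```bash
cat > lid2.py <<'E'
from h import *
o=get_obs();print(np.round(o["ee_pos"]*1000,1),o["eef_rot"],o["moment"])
z0=o["ee_pos"][2]-.080
for n in ("wrist","top"):
    c=camera(n);W=world(c);Z=W[...,2];print(n)
    for r in rect(W,abs(Z-z0-.064)<.012):
        if min(r[1])>80: print("lid",*r[:4])
    # plane fit of lid top
    k=np.isfinite(Z)&(abs(Z-z0-.064)<.012)&(np.hypot(W[...,0]-o["ee_pos"][0],W[...,1]-o["ee_pos"][1])<.095)
    A=np.c_[W[k][:,:2]-o["ee_pos"][:2],np.ones(k.sum())]
    print("tilt x,y / z",np.linalg.lstsq(A,W[k][:,2],rcond=None)[0],k.sum())
E
python3 lid2.py
```

```text
[483.2 321.7 198.9] [3.14119671e+00 7.42046446e-04 3.31448596e-02] [0.02389864 0.03707265 0.06469638]
wrist
lid [510.1 323.3] [194.9 201.4] 1.8 181.5
tilt x,y / z [-0.00125942  0.00153897  0.18160678] 45080
top
lid [484.5 321.6] [248.4 201.6] 1.8 183.2
tilt x,y / z [-0.00297182  0.0006362   0.18335696] 1492
```

Request:
send_rows --rows '[{"dx": 0, "dy": 0, "dz": 0, "roll": 1, "jaw": 0.9}, {"dx": 2.05, "dy": 12.2, "dz": 0, "roll": 0, "jaw": 0.9}, {"dx": 4.1, "dy": 24.4, "dz": 0, "roll": 0, "jaw": 0.9}, {"dx": 4.1, "dy": 24.4, "dz": 0, "roll": 0, "jaw": 0.9}, {"dx": 4.1, "dy": 24.4, "dz": 0, "roll": 0, "jaw": 0.9}, {"dx": 4.1, "dy": 24.4, "dz": 0, "roll": 0, "jaw": 0.9}, {"dx": 4.1, "dy": 24.4, "dz": 0, "roll": 0, "jaw": 0.9}, {"dx": 4.1, "dy": 24.4, "dz": 0, "roll": 0, "jaw": 0.9}, {"dx": 4.1, "dy": 24.4, "dz": 0, "roll": 0, "jaw": 0.9}, {"dx": 4.1, "dy": 24.4, "dz": 0, "roll": 0, "jaw": 0.9}, {"dx": 4.1, "dy": 24.4, "dz": 0, "roll": 0, "jaw": 0.9}, {"dx": 4.1, "dy": 24.4, "dz": 0, "roll": 0, "jaw": 0.9}]'

```text
time_s: 36.18
ee_pos: [0.5303, 0.0646, 0.1992]
eef_rot: [3.141, 0.0, 0.015]
force: [-0.6, -0.1, -7.3]
grip_width: 0.0136
grip_force: 50.0
```

Request:
send_rows --rows '[{"dx": 4.1, "dy": 24.4, "dz": 0, "roll": 0, "jaw": 0.9}, {"dx": 2.05, "dy": 12.2, "dz": 0, "roll": 0, "jaw": 0.9}, {"dx": 0, "dy": 0, "dz": 0, "roll": 0, "jaw": 0.9}, {"dx": 0, "dy": 0, "dz": 0, "roll": 0, "jaw": 0.9}, {"dx": 0, "dy": 0, "dz": 0, "roll": 0, "jaw": 0.9}, {"dx": 0, "dy": 0, "dz": 0, "roll": 0, "jaw": 0.9}]'

```text
time_s: 36.68
ee_pos: [0.537, 0.0306, 0.1994]
eef_rot: [-3.141, 0.0, 0.016]
force: [0.1, 0.9, -8.3]
grip_width: 0.0136
grip_force: 50.0
```

```bash
python3 lid2.py
```

```text
[537.   30.6 199.4] [-3.14142787e+00  1.60834776e-04  1.64905025e-02] [ 0.00116639  0.03745129 -0.00045412]
wrist
lid [564.1  31.9] [194.6 201.2] 0.9 182.1
tilt x,y / z [-0.00019566  0.00238044  0.18212341] 45102
top
lid [538.3  30.7] [248.9 199.6] 0.9 184.2
tilt x,y / z [ 0.00348172 -0.0002002   0.18429302] 1027
```

Request:
send_rows --rows '[{"dx": 0, "dy": 0.5, "dz": 10, "roll": 0, "jaw": 0.9}, {"dx": 0, "dy": 0, "dz": 15, "roll": 0, "jaw": 0.9}, {"dx": 0, "dy": 0, "dz": 15, "roll": 0, "jaw": 0.9}, {"dx": 0, "dy": 0, "dz": 15, "roll": 0, "jaw": 0.9}, {"dx": 0, "dy": 0, "dz": 10, "roll": 0, "jaw": 0.9}, {"dx": 0, "dy": 0, "dz": 7, "roll": 0, "jaw": 0.9}, {"dx": 0, "dy": 0, "dz": 0, "roll": 0, "jaw": 0.9}, {"dx": 0, "dy": 0, "dz": 0, "roll": 0, "jaw": 0.9}, {"dx": 0, "dy": 0, "dz": 0, "roll": 0, "jaw": 0.9}]'

```text
time_s: 37.53
ee_pos: [0.5377, 0.0294, 0.1282]
eef_rot: [3.142, -0.001, 0.016]
force: [0.0, 0.6, -6.8]
grip_width: 0.0135
grip_force: 50.0
```

Request:
send_rows --rows '[{"dx": -0.5, "dy": -0.3, "dz": 4, "roll": 0, "jaw": 0.9}, {"dx": 0, "dy": 0, "dz": 4, "roll": 0, "jaw": 0.9}, {"dx": 0, "dy": 0, "dz": 4, "roll": 0, "jaw": 0.9}, {"dx": 0, "dy": 0, "dz": 3, "roll": 0, "jaw": 0.9}, {"dx": 0, "dy": 0, "dz": 3, "roll": 0, "jaw": 0.9}, {"dx": 0, "dy": 0, "dz": 3, "roll": 0, "jaw": 0.9}, {"dx": 0, "dy": 0, "dz": 0, "roll": 0, "jaw": 0.9}, {"dx": 0, "dy": 0, "dz": 0, "roll": 0, "jaw": 0.9}]'

```text
time_s: 38.2
ee_pos: [0.5367, 0.0296, 0.1063]
eef_rot: [3.142, 0.0, 0.016]
force: [0.3, 0.1, -7.8]
grip_width: 0.0138
grip_force: 50.0
```

Request:
send_rows --rows '[{"dx": 0, "dy": 0, "dz": 2, "roll": 0, "jaw": 0.9}, {"dx": 0, "dy": 0, "dz": 1, "roll": 0, "jaw": 0.9}, {"dx": 0, "dy": 0, "dz": 1, "roll": 0, "jaw": 0.9}, {"dx": 0, "dy": 0, "dz": 0.7, "roll": 0, "jaw": 0.9}, {"dx": 0, "dy": 0, "dz": 0, "roll": 0, "jaw": 0.9}, {"dx": 0, "dy": 0, "dz": 0, "roll": 0, "jaw": 0.9}]'

```text
time_s: 38.7
ee_pos: [0.5367, 0.0296, 0.1018]
eef_rot: [-3.142, -0.0, 0.016]
force: [-0.1, 0.7, -6.9]
grip_width: 0.0134
grip_force: 50.0
```

```bash
python3 lid2.py
```

```text
[536.7  29.6 101.8] [-3.14158629e+00 -6.73967946e-06  1.56276962e-02] [-0.00217743 -0.00262169 -0.03214646]
wrist
lid [563.6  30.8] [194.9 201.8] 0.9 84.5
tilt x,y / z [-4.85308590e-05  2.10737559e-03  8.44827721e-02] 45127
top
lid [537.8  29.8] [248.1 199.6] 0.8 86.6
tilt x,y / z [0.00329775 0.00124467 0.08670551] 764
```

Request:
send_rows --rows '[{"dx": 0, "dy": 0, "dz": 0.5, "roll": 0, "jaw": 0.9}, {"dx": 0, "dy": 0, "dz": 0, "roll": 0, "jaw": 0.9}, {"dx": 0, "dy": 0, "dz": 0, "roll": 0, "jaw": 0.2}, {"dx": 0, "dy": 0, "dz": 0, "roll": 0, "jaw": 0.0}, {"dx": 0, "dy": 0, "dz": 0, "roll": 0, "jaw": 0.0}, {"dx": 0, "dy": 0, "dz": 0, "roll": 0, "jaw": 0.0}, {"dx": 0, "dy": 0, "dz": -15, "roll": 0, "jaw": 0.0}, {"dx": 0, "dy": 0, "dz": -25, "roll": 0, "jaw": 0.0}, {"dx": 0, "dy": 0, "dz": -30, "roll": 0, "jaw": 0.0}, {"dx": 0, "dy": 0, "dz": -30, "roll": 0, "jaw": 0.0}, {"dx": 0, "dy": 0, "dz": 0, "roll": 0, "jaw": 0.0}, {"dx": 0, "dy": 0, "dz": 0, "roll": 0, "jaw": 0.0}]'

```text
time_s: 39.8
ee_pos: [0.5374, 0.0296, 0.2027]
eef_rot: [3.142, -0.003, 0.016]
force: [-0.6, -0.2, -0.7]
grip_width: 0.0468
grip_force: 0.0
```

```bash
sed 's/z0=.*/z0=.022/' lid2.py > lid3.py; python3 lid3.py
python3 - <<'E'
from h import *
save(camera("side"),"side5")
E
```

```text
[537.4  29.6 202.7] [ 3.14152469 -0.00334882  0.01562365] [0.04592272 0.06283693 0.02450305]
wrist
lid [536.2  30.5] [248.7 200.7] 0.9 84.2
tilt x,y / z [-0.00012201  0.00139371  0.08420986] 25969
top
lid [537.9  29.2] [248.2 198.6] 0.8 86.4
tilt x,y / z [0.00425802 0.0017578  0.08609127] 850
```

View pics/side5.png

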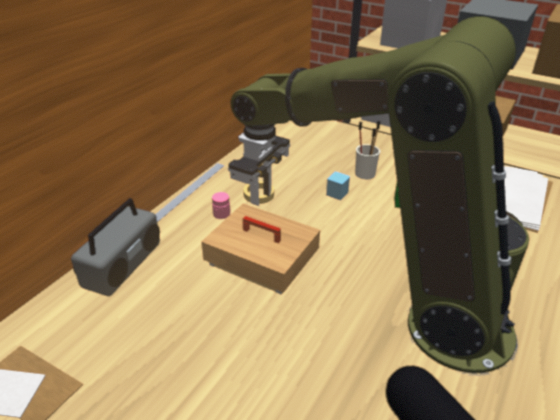

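The side view shows the lid level on the crate around (262,240). Its top measures 86 mm, which is the seated height, and the gripper is clear. I'll hand in.

```bash
python3 -c "
from station import *
print(hand_in())"
```

```text
the job is handed in; nothing more can be done
None
```

The crate is packed and handed in: the yellow and blue jars and two foam bricks fill the four cells, both blocks fill the bay, and the lid measures fully seated and level; no red jar was in the scene, and the tape and brush pot were not touched.

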